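Unload a dried glue-up and put every piece of the pressing stack on its place

ROBOT

A 7-joint arm with a two-finger parallel gripper is mounted at the origin on the work surface. World frame = base frame: x ahead of the robot, y to its left, z up, the work surface at z = 0. Lengths are in m, angles in rad, forces in N, time in s.
With the tool pointing down it reaches from about 0.425 to 0.925 m from the base axis. Payload 6.8 kg.
Tool frame: the origin (TCP) lies midway between the tips of the shut fingers; the grasp point (between the pads) lies 19 mm behind it (r.grip_point_offset is the distance from the TCP to the grasp point, in m); z points along the fingers, y is the direction in which the jaws open and shut (so a half turn about z gives the same grasp; the last joint's range is limited). The gripper opens to 85 mm and grips with 20 to 120 N. Pads are 22 mm wide; open, the fingers measure 114 mm over their backs; the gripper's body (76 mm by 85 mm) begins 54 mm behind the grasp point. The pads swing forward as they close: fully open they stand 13 mm farther back than shut.
Start: joints at [-1.216, 0.477, 0.022, 1.555, -0.011, 1.109, -0.083], TCP at [0.301, 0.604, 0.231] pointing down, gripper open.
Joint ranges: [-2.96, 2.96], [-0.34, 2.1], [-1.41, 1.46], [0.24, 2.44], [-1.37, 4.51], [0.17, 1.92], [-2.96, 2.96]. Speed limits (rad/s): [2.39, 2.39, 3.14, 3.14, 3.14, 3.14, 3.14].

INTERFACE

Orientations are given as a rotation vector (axis times angle).
In Python, from bench import r, grab_frame, camera_params gives the robot as it stands.
- The arm moves only by the tool carry_out, never from a script. Its argument "motion" is text: rows parted by semicolons, each of 5 numbers parted by spaces: the closure, from 0 (fully open) to 1 (shut), then the shift along the tool's x, y, z in mm, then the turn about the tool's z in rad. In form: fingers dx dy dz twist; .... A call has exactly 8 rows; each row shifts and turns the commanded pose from where the row before left it, along the tool's axes as they then stand; what a row does not reach is not made up. A row lasts 1/8 s, in which the tool goes at most 62.5 mm and 10.7 degrees, less where a joint would pass 70% of its speed; a pose out of reach is approached as far as the arm can. A call with a gripper value outside its range is refused whole. The fingers move at their own pace and stop on an object; "newtons" is the grip in N (left out, the last holds). Time passes only in rows, so rows that do not move let the fingers close, or fill a call up. It gives the time, the measured TCP pose, the force and the opening at its end, in the units of the state.
- r.get_obs(): the state, without advancing time (a new reading comes with each control period).
- grab_frame(name): name is "side" or "top"; returns the picture (420x560x3 uint8, red, green, blue); there is no depth.
- camera_params(name): a dict with "fx", "fy", "cx", "cy" (pixels), "eye" and "attitude" of the camera in the world. Camera axes: x right, y down, z forward; pixel columns grow to the right and rows downward; lengths in m; the calibration is good to about 2 mm. A picture is of the moment at which its call begins. camera_params takes no time and is no camera call.
- r.hand_in(): hands the job in, once; it reports no verdict.
The state is a dict: "clock": time; "joints": joint angles; "qvel": joint speeds; "tau": joint torques, N m; "tcp_pos": TCP position; "orientation": TCP orientation; "contact_force": force on the tool from outside, world axes, zero at the start; "moment": the same for the moment, N m; "grip_width": finger opening in m.
Only numpy, scipy, OpenCV 4.12 (cv2) and the standard library are available. Lean on these libraries where they do the work, as an engineer would, in place of code of your own. Each camera call takes 0.05 s, during which the arm holds its last target.

TASK

The plaque at the bottom of the stack has dried under its weights: take the stack apart from the top down, one piece at a time. Stand the doming block on the cork seat of the punch stand, the steel bench block in the middle of its round rubber pad, lay the pressing board squarely on the pile of other boards, and lay the plaque face up and square across the two bars of the drying rack, centred. Keep every piece upright, set it down rather than dropping it, do not shift a piece while another still stands on it, and leave the mug and the tape roll where they are.

Things in the scene. Friction and masses are not known exactly. Their poses are not given: they have to be found in the camera images.
- doming_block: Doming block (loose), the top piece of the stack: a brass cube 38 x 38 x 38 mm with a round hollow of 26 mm in its top face, about 0.36 kg. Origin: centre of its underside, z up, x and y square to its side faces. Stands on the bench block.
- bench_block: Bench block (loose), second from the top: a flat square of bare steel, 46 x 46 mm and 20 mm high, about 0.33 kg. Origin: centre of its underside, z up, x and y square to its side faces. Lies on the pressing board.
- pressing_board: Pressing board (loose), third from the top: a plain plywood board, 54 mm wide (its x), 124 mm long (its y), 14 mm thick, about 0.07 kg. Origin: centre of its underside, z up. Lies on the face of the plaque.
- plaque: Plaque (loose), at the bottom of the stack on the table: a dark wooden board 64 mm wide (its x), 160 mm long (its y), 14 mm thick, with a pierced steel panel of 44 x 108 mm glued on its face, 2 mm thick, so 16 mm high in all (the pressing board stands on the panel), about 0.14 kg. Origin: centre of its underside, z up out of its face. Its long axis lies within about 20 degrees of world y at the start; the pieces on it lie within about 10 mm and 20 degrees of it.
- punch_stand: Place of the doming block (fixed): a dark wooden stand with a square cork seat 56 x 56 mm, whose top is 21 mm above the table. Origin: on the table under the centre of the seat, z up. The wood reaches 36 mm to its -x, 70 mm to its +x and 46 mm to either side in y, 18 mm high; a row of four ball-ended steel punches stands upright along y at its x = +52 mm, rising to 64 mm above the table, so a hand at the seat should close along the stand's y.
- rubber_pad: Place of the bench block (fixed): a round black rubber pad, 116 mm across at the foot, bevelled to 100 mm across at its flat top, 12 mm high. Origin: centre of its underside, z up.
- board_pile: Place of the pressing board (fixed): a pile of two plywood boards of the same size as the pressing board, 54 mm (its x) by 124 mm (its y), the pile 28 mm high. Origin: on the table under the centre of the top board, z up, axes along the top board's edges.
- drying_rack: Place of the plaque (fixed): a pale wooden drying rack, two parallel bars 90 mm long (along its x), 14 mm wide and 24 mm high, at its y = -50 and +50 mm, joined by a slat 22 mm wide, 150 mm long, 6 mm high along y. Origin: centre of its underside between the bars, z up. The plaque lies across both bars, its long side along the rack's y.
- mug: Bystander, not to be disturbed: a white mug, 82 mm across, 95 mm high, its handle at its +y. Origin: centre of its underside. It stands at the left edge of the work (larger y).
- tape_roll: Bystander, not to be disturbed: a roll of blue masking tape lying flat, 108 mm across, 36 mm high. Origin: centre of its underside. It lies among the places.

How it is judged:
By the outcome, as a careful person would: the job done as asked, in the order asked, and still so for the second after the job is handed in, with the robot touching nothing.
It also fails if it takes over 106 s, if anything falls off the work surface, if the arm or the gripper's body presses on something with over 40 N, if the wrist force passes 120 N, or if a joint passes its speed limit or range.

## Working session

There is one attempt and no reset: what is moved stays moved. The work goes in short steps, Python scripts to look and compute and a tool call to move; the robot and the scene stay as the last step left them, time stands still between calls to the robot, and variables do not carry over. Pictures are saved under pics/ and viewed, and the job is handed in when it is done.

Besides the shell and the picture viewer there is one more tool, called after "Emit:" in YAML: its name, and indented under it one key for each argument. carry_out: Moves the arm, as the interface text tells. Its arguments: {"type":"object","properties":{"motion":{"type":"string"},"newtons":{"type":"number"}},"required":["motion"]}

```bash
ls; mkdir -p pics
python3 - <<'E'
from bench import r, grab_frame, camera_params
import cv2
for n in("side","top"):
    im=grab_frame(n); cv2.imwrite(f"pics/{n}0.png",im[:,:,::-1])
    print(camera_params(n))
print(r.get_obs(), r.grip_point_offset)
E
```

```text
pics
{'fx': 438.5834636503241, 'fy': 438.5834636503241, 'cx': 282.0661333892393, 'cy': 207.63205414298815, 'eye': array([ 0.44174575, -0.72002654,  0.74896285]), 'attitude': array([-2.27667855,  0.138186  , -0.05763016])}
{'fx': 502.5536139587382, 'fy': 502.5536139587382, 'cx': 283.6851478353276, 'cy': 217.0532807209807, 'eye': array([0.30181124, 0.10550578, 1.25447524]), 'attitude': array([-2.12470386,  2.11501336, -0.21933389])}
{'clock': 0.1, 'joints': array([-1.21607552,  0.47770874,  0.0223315 ,  1.55635942, -0.01145331,
        1.10930211, -0.0831046 ]), 'qvel': array([-0.00143545, -0.00077301, -0.0003231 , -0.00344497, -0.00056858,
       -0.00151123,  0.0003039 ]), 'tau': array([ 5.17179622e-03, -5.97762144e+01,  1.61380872e+00, -2.81955332e+01,
        1.28315089e-02,  5.03688992e-03, -9.80590926e-06]), 'tcp_pos': array([0.3011459 , 0.60349793, 0.23042568]), 'orientation': array([-7.20403845e-01, -3.05764711e+00,  2.56693122e-03]), 'contact_force': array([ 0.34640984, -0.2025785 , -0.68645476]), 'moment': array([-0.0270414 ,  0.00422741, -0.00031057]), 'grip_width': 0.08538070171488651} 0.0187
```

View pics/side0.png

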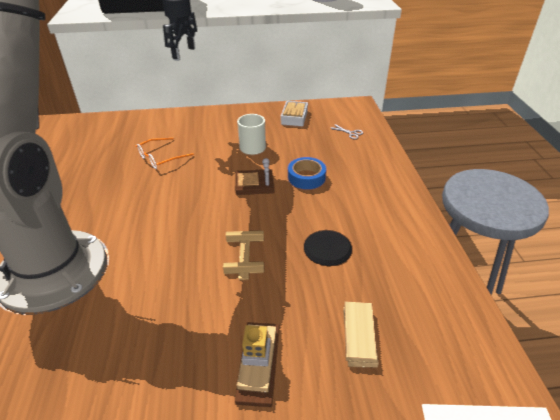

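View pics/top0.png

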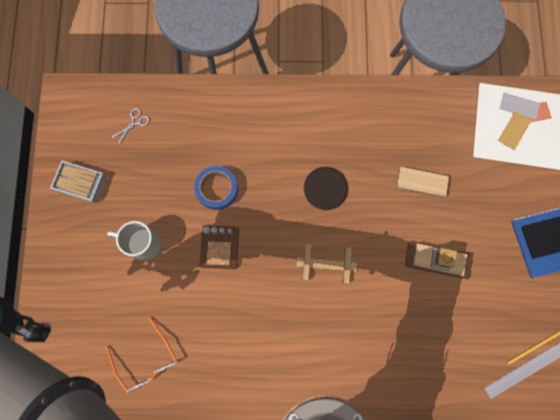

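The views show the stack at about top (440,260), the pile at (423,182), the pad at (326,188), the rack at (328,264), the stand at (218,248), the mug at (135,238) and the tape at (216,187). Next I'll enlarge these.

```bash
cat > h.py <<'E'
import numpy as np, cv2
from scipy.spatial.transform import Rotation as R
from bench import r, grab_frame, camera_params
def ray(n,u,v):
    c=camera_params(n); d=R.from_rotvec(c['attitude']).as_matrix()@np.array([(u-c['cx'])/c['fx'],(v-c['cy'])/c['fy'],1]); return np.array(c['eye']),d
def at(n,u,v,z):
    e,d=ray(n,u,v); return e+d*(z-e[2])/d[2]
def proj(n,p):
    c=camera_params(n); q=R.from_rotvec(c['attitude']).as_matrix().T@(np.atleast_2d(p)-c['eye']).T
    return np.stack([c['fx']*q[0]/q[2]+c['cx'],c['fy']*q[1]/q[2]+c['cy']],1)
def crop(im,u0,v0,w,h,s,out):
    c=cv2.resize(im[v0:v0+h,u0:u0+w,::-1],None,fx=s,fy=s,interpolation=cv2.INTER_CUBIC)
    for k in range(0,w,10): cv2.line(c,(k*s,0),(k*s,6 if k%50 else 12),(0,255,255),1); 
    for k in range(0,h,10): cv2.line(c,(0,k*s),(6,k*s),(0,255,255),1)
    cv2.imwrite(out,c)
E
python3 - <<'E'
from h import *
t=cv2.imread('pics/top0.png')[:,:,::-1]; s=cv2.imread('pics/side0.png')[:,:,::-1]
a=[(t,390,160,100,60),(t,390,225,100,60),(t,285,160,100,60)]
crop(t,400,230,80,55,8,'pics/c1.png')   # stack
crop(t,385,155,80,55,8,'pics/c2.png')   # pile
crop(t,290,155,80,140,4,'pics/c3.png')  # pad+rack
crop(t,190,160,60,115,5,'pics/c4.png')  # stand+tape
crop(s,220,315,80,95,6,'pics/c5.png')
print(at('top',326,188,.012),at('top',440,260,.03),at('side',328,247,.012),at('top',423,182,.028),at('top',328,264,.024),at('top',218,252,.021))
E
```

```text
[ 0.62882379 -0.01066562  0.012     ] [ 0.44366236 -0.28605146  0.03      ] [ 0.63039291 -0.02067409  0.012     ] [ 0.64171156 -0.25501815  0.028     ] [ 0.43322442 -0.01198115  0.024     ] [0.46193272 0.25886866 0.021     ]
```

View pics/c1.png

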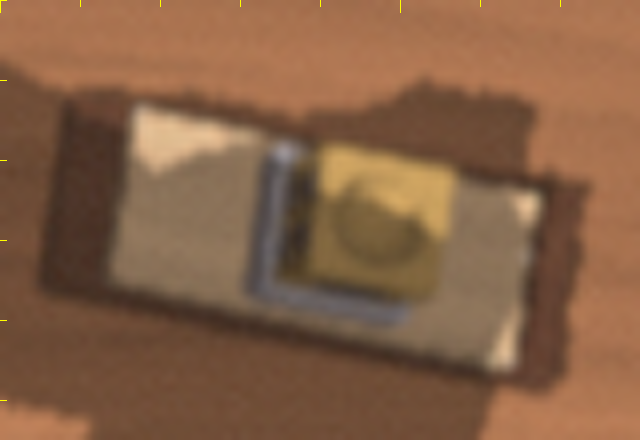

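View pics/c2.png

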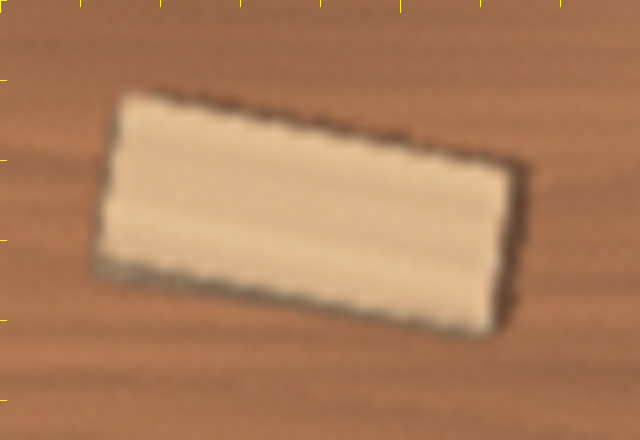

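View pics/c3.png

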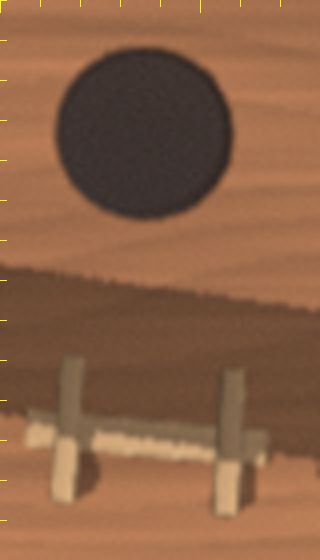

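View pics/c4.png

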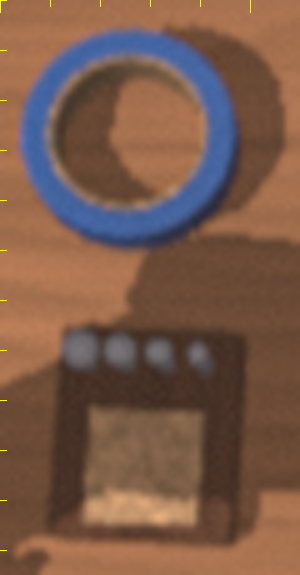

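View pics/c5.png

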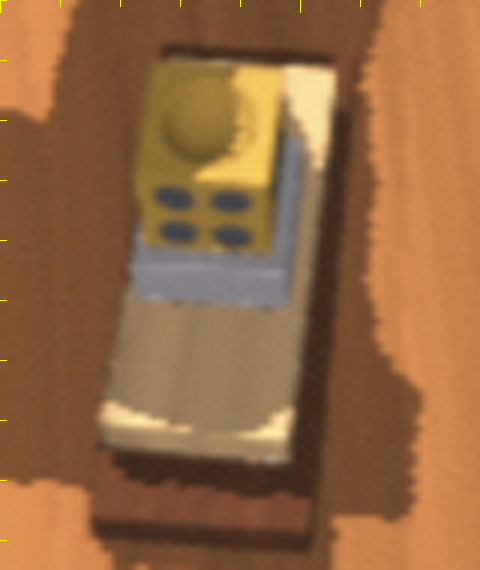

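```bash
cat > fit.py <<'E'
from h import *
from scipy.optimize import least_squares
def px(u0,v0,s,pts): return [((x+.5)/s-.5+u0,(y+.5)/s-.5+v0) for x,y in pts]
def fit(obs,x0):
    # obs: list of (cam, local3d, pixel)
    def f(p):
        c,s=np.cos(p[2]),np.sin(p[2]); o=[]
        for cam,l,q in obs:
            w=[p[0]+c*l[0]-s*l[1],p[1]+s*l[0]+c*l[1],l[2]]
            o+=list((proj(cam,w)[0]-q))
        return np.array(o)
    s=least_squares(f,x0,loss='soft_l1'); return s.x,np.sqrt(np.mean(s.fun**2))
def box(w,l,z): return {k:(a*w/2,b*l/2,z) for k,(a,b) in dict(TL=(1,1),TR=(1,-1),BL=(-1,1),BR=(-1,-1)).items()}
E
cat > f1.py <<'E'
from fit import *
def go(name,x0,tops,sides):
    T=[('top',l,q) for l,q in tops]; S=[('side',l,q) for l,q in sides]
    for n,o in (('top',T),('side',S),('both',T+S)):
        if len(o)>1:
            p,e=fit(o,x0); print(name,n,np.round(p[:2]*1000,1),round(np.degrees(p[2]),1),'rms px',round(e,2))
    return
c1=lambda *p: px(400,230,8,p); c2=lambda *p: px(385,155,8,p); c5=lambda *p: px(220,315,6,p)
# local naming: T=+x (image up in top), L=+y. In side image: up=+y, right=+x
d=box(38,38,88);
def m(b): return {k:np.array(v)/1000 for k,v in b.items()}
d=m(box(38,38,88)); d0=m(box(38,38,50)); b=m(box(46,46,50)); b0=m(box(46,46,30)); w=m(box(54,124,30)); w0=m(box(54,124,16)); p=m(box(64,160,14)); p0=m(box(64,160,0))
x0=[.44,-.29,-.15]
go('doming',x0,list(zip([d['TL'],d['TR'],d['BR'],d['BL']],c1((320,145),(455,165),(440,300),(310,275)))),
  list(zip([d['BL'],d['TL'],d['TR'],d['BR'],d0['BR'],d0['TR']],c5((155,60),(285,68),(270,183),(137,185),(145,243),(267,252)))))
go('bench',x0,list(zip([b['TL'],b0['TL'],b0['BL'],b0['BR']],c1((275,143),(265,150),(247,297),(405,325)))),
  list(zip([b['BR'],b['TR'],b['TL'],b0['BR'],b0['TR']],c5((133,265),(288,265),(298,135),(138,300),(290,305)))))
go('board',x0,list(zip([w['TL'],w['BL'],w['TR'],w['BR']],c1((133,103),(110,283),(545,190),(520,370)))),
  list(zip([w['BR'],w['TR'],w['TL'],w0['BR'],w0['TR']],c5((100,430),(292,435),(337,68),(105,450),(290,462)))))
go('plaque',x0,list(zip([p['TL'],p0['BL'],p['TR'],p['BR']],c1((68,100),(40,290),(590,183),(567,385)))),
  list(zip([p['BR'],p0['BR'],p0['TR'],p['TR']],c5((98,483),(93,530),(308,548),(318,503)))))
q=m(box(54,124,28))
go('pile',[.64,-.25,-.15],list(zip([q['TL'],q['TR'],q['BR'],q['BL']],c2((120,95),(515,165),(492,332),(100,262)))),[])
E
python3 f1.py
```

```text
doming top [ 443.6 -284.8] -9.1 rms px 0.3
doming side [ 443.5 -284.3] -11.2 rms px 0.66
doming both [ 443.5 -284.6] -10.5 rms px 0.56
bench top [ 445.9 -288.3] -8.2 rms px 0.47
bench side [ 443.5 -285.4] -8.8 rms px 0.35
bench both [ 444.2 -286.2] -9.6 rms px 0.7
board top [ 445.9 -287.2] -11.7 rms px 0.62
board side [ 444.9 -286.7] -11.9 rms px 0.48
board both [ 445.2 -286.9] -12.0 rms px 0.58
plaque top [ 447.1 -289.9] -9.7 rms px 0.66
plaque side [ 449.9 -282.4] -12.6 rms px 1.5
plaque both [ 447.4 -285.6] -10.7 rms px 1.78
pile top [ 643.8 -254.8] -10.1 rms px 0.34
pile both [ 643.8 -254.8] -10.1 rms px 0.34
```

Run:
```python
from h import *
s=cv2.imread('pics/side0.png')[:,:,::-1]
crop(s,325,290,70,85,7,'pics/d1.png')   # pile
crop(s,215,220,145,65,5,'pics/d2.png')   # rack,pad
crop(s,225,110,110,90,7,'pics/d3.png')  # stand tape mug
```

```text
(no output)
```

View pics/d1.png

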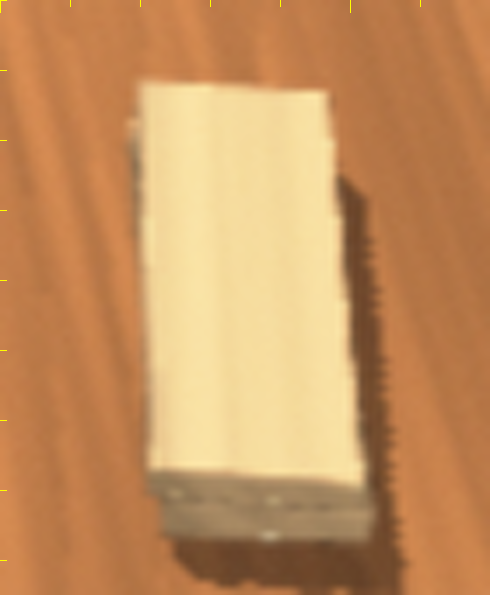

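View pics/d2.png

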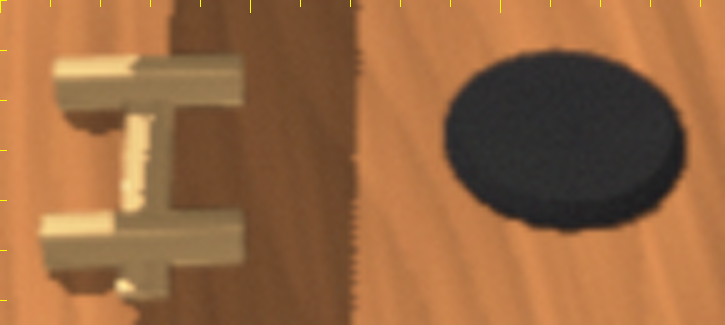

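View pics/d3.png

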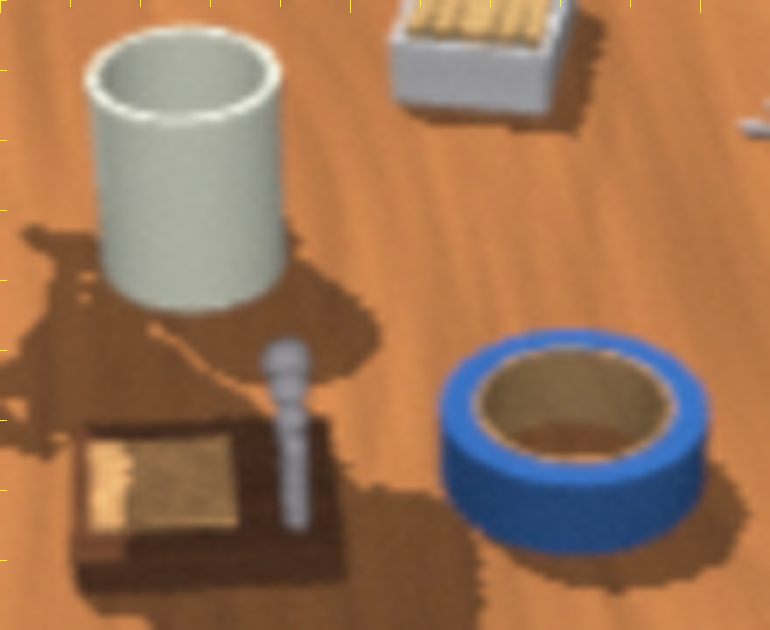

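```bash
cat > f2.py <<'E'
from f1 import *
print('---')
c3=lambda *p: px(290,155,4,p); c4=lambda *p: px(190,160,5,p)
d1=lambda *p: px(325,290,7,p); d2=lambda *p: px(215,220,5,p); d3=lambda *p: px(225,110,7,p)
q=m(box(54,124,28))
go('pile',[.64,-.25,-.15],list(zip([q['TL'],q['TR'],q['BR'],q['BL']],c2((120,95),(515,165),(492,332),(100,262)))),
 list(zip([q['BL'],q['TL'],q['BR'],q['TR']],d1((138,82),(327,92),(150,472),(365,484)))))
B=lambda x,y,z:np.array([x,y,z])/1000
go('rack',[.433,-.012,-.1],list(zip([B(45,57,24),B(45,43,24),B(-45,57,24),B(-45,43,24),B(45,-43,24),B(45,-57,24),B(-45,-43,24),B(-45,-57,24)],
 c3((62,357),(84,357),(52,500),(75,502),(223,370),(245,370),(214,514),(238,517)))),
 list(zip([B(-45,57,24),B(-45,43,24),B(45,57,24),B(-45,43,0),B(45,43,0),B(-45,-43,24),B(-45,-57,24),B(45,-43,24),B(-45,-57,0),B(45,-57,0)],
 d2((54,57),(54,77),(243,55),(60,110),(243,105),(40,214),(42,236),(243,210),(49,269),(243,262)))))
k=m(box(56,56,21))
go('stand',[.46,.26,0],list(zip([k['TL'],k['TR'],k['BR'],k['BL'],B(70,46,18),B(70,-46,18)],c4((90,408),(205,410),(197,527),(82,522),(66,328),(245,338)))),
 list(zip([k['BL'],k['TL'],k['TR'],k['BR']],d3((88,440),(232,435),(238,528),(90,532)))))
def circ(c,rr,z,n):
    a=np.linspace(0,2*np.pi,200); P=proj(n,np.stack([c[0]+rr*np.cos(a),c[1]+rr*np.sin(a),0*a+z],1)); return P
(l,_),(rr_,_),(_,t),(_,bo)=c3((55,0),(234,0),(0,46),(0,220))
f=lambda c:(lambda P:[P[:,0].min()-l,P[:,0].max()-rr_,P[:,1].min()-t,P[:,1].max()-bo])(circ(c,.058,0,'top'))
s=least_squares(f,[.63,-.01]);print('pad top',s.x,s.fun)
(l2,_),(r2,_),(_,b2)=d2((444,0),(686,0),(0,231))
f=lambda c:(lambda P:[P[:,0].min()-l2,P[:,0].max()-r2,P[:,1].max()-b2])(circ(c,.058,0,'side'))
s=least_squares(f,[.63,-.01]);print('pad side',s.x,s.fun)
print('tape',at('top',*c4((130,137))[0],.03),'mug',at('top',134,238,.08))
E
python3 f2.py | sed -n '/---/,$p'
```

```text
Traceback (most recent call last):
  File "f2.py", line 1, in <module>
    from f1 import *
  File "f1.py", line 14, in <module>
    go('doming',x0,list(zip([d['TL'],d['TR'],d['BR'],d['BL']],c1((320,145),(455,165),(440,300),(310,275)))),
    ~~^^^^^^^^^^^^^^^^^^^^^^^^^^^^^^^^^^^^^^^^^^^^^^^^^^^^^^^^^^^^^^^^^^^^^^^^^^^^^^^^^^^^^^^^^^^^^^^^^^^^^^
  File "f1.py", line 6, in go
    p,e=fit(o,x0); print(name,n,np.round(p[:2]*1000,1),round(np.degrees(p[2]),1),'rms px',round(e,2))
        ~~~^^^^^^
  File "fit.py", line 12, in fit
    s=least_squares(f,x0,loss='soft_l1'); return s.x,np.sqrt(np.mean(s.fun**2))
  File "fit.py", line 10, in f
    o+=list((proj(cam,w)[0]-q))
             ~~~~^^^^^^^
  File "h.py", line 9, in proj
    c=camera_params(n); q=R.from_rotvec(c['attitude']).as_matrix().T@(np.atleast_2d(p)-c['eye']).T
ValueError: time passes only in moves, steps and waits
```

```bash
python3 - <<'E'
s=open('h.py').read()
s=s.replace("from bench import r, grab_frame, camera_params","from bench import r, grab_frame, camera_params as _cp\n_C={n:_cp(n) for n in('side','top')}\ncamera_params=lambda n:_C[n]")
open('h.py','w').write(s)
E
python3 f2.py | sed -n '/---/,$p'
```

```text
---
pile top [ 643.8 -254.8] -10.1 rms px 0.34
pile side [ 643.1 -255.5] -11.3 rms px 0.16
pile both [ 643.4 -255.2] -10.9 rms px 0.37
rack top [434.6  -9.3] -4.4 rms px 0.22
rack side [435.2  -9.6] -4.7 rms px 0.5
rack both [434.9  -9.4] -4.6 rms px 0.42
stand top [458.9 257.9] -2.6 rms px 0.45
stand side [460.1 256.3] -2.5 rms px 0.45
stand both [459.4 257.7] -2.4 rms px 0.5
pad top [ 0.63282796 -0.01116501] [-0.10486818  0.10502974 -0.04057496  0.03727831]
pad side [ 0.63208692 -0.01030353] [-0.37665833  0.37382582 -0.04070661]
tape [0.62507113 0.26864849 0.03      ] mug [0.48654358 0.45047676 0.08      ]
```

```bash
cat > plan.py <<'E'
from h import *
def pose():
    o=r.get_obs(); M=R.from_rotvec(o['orientation']).as_matrix()
    return np.array(o['tcp_pos'])*1000, np.arctan2(M[1,1],M[0,1]), o, M
def plan(wps,res=1.0):
    """wps: (x,y,z mm, yaw deg of tool y, closure, rows)"""
    p,yaw,o,M=pose(); print('clock %.1f'%o['clock'],'tcp',np.round(p,1),'yaw %.1f'%np.degrees(yaw),'tiltz',np.round(M[:2,2],4),'w',round(o['grip_width']*1000,1),'F',np.round(o['contact_force'],1))
    rows=[];p=p.copy()
    for x,y,z,yd,cl,n in wps:
        t=np.array([x,y,z],float); p0=p.copy(); y0=yaw
        dy=(np.radians(yd)-y0+np.pi)%(2*np.pi)-np.pi
        for k in range(1,n+1):
            s=k/n if n<4 else .5*(k/n)+.5*(.5-.5*np.cos(np.pi*k/n))
            g=p0+(t-p0)*s; gy=y0+dy*s
            d=g-p; c,sn=np.cos(yaw),np.sin(yaw)
            l=np.array([-sn*d[0]+c*d[1],c*d[0]+sn*d[1],-d[2]]); l=np.round(l/res)*res
            tw=round(-(gy-yaw),2)
            if np.linalg.norm(l)>62 or abs(tw)>.186: print('TOO FAST',l,tw)
            p=p+np.array([-sn*l[0]+c*l[1],c*l[0]+sn*l[1],-l[2]]); yaw-=tw
            rows.append('%g %g %g %g %g'%(cl,*(l+0.),tw))
    while len(rows)%8: rows.append('%g 0 0 0 0'%wps[-1][4])
    for i in range(0,len(rows),8): print('; '.join(rows[i:i+8]))
    print('end',np.round(p,1),'yaw %.1f'%np.degrees(yaw))
E
python3 -c "
from plan import *
plan([(480,330,220,70,0,7),(480,0,200,80,0,8),(444,-284,180,80,0,7),(444,-284,130,80,0,2)])"
```

```text
clock 0.1 tcp [301.1 603.5 230.4] yaw 63.5 tiltz [-0.0006 -0.0015] w 85.4 F [ 0.3 -0.2 -0.7]
0 -27 -16 1 -0.01; 0 -40 -23 1 -0.02; 0 -47 -30 2 -0.02; 0 -50 -33 2 -0.02; 0 -46 -32 2 -0.02; 0 -38 -26 1 -0.01; 0 -25 -19 1 -0.01; 0 -9 -25 2 -0.01
0 -13 -36 2 -0.03; 0 -15 -46 3 -0.02; 0 -15 -49 3 -0.03; 0 -14 -51 3 -0.03; 0 -11 -46 3 -0.02; 0 -8 -37 3 -0.02; 0 -5 -27 1 -0.02; 0 -1 -27 2 0
0 -2 -41 3 0; 0 -2 -49 3 0; 0 -3 -52 4 0; 0 -2 -49 4 0; 0 -2 -40 2 0; 0 -1 -28 2 0; 0 0 0 25 0; 0 0 0 25 0
end [ 443.6 -284.1  130.4] yaw 80.1
```

Emit:
carry_out:
  motion: "0 -27 -16 1 -0.01; 0 -40 -23 1 -0.02; 0 -47 -30 2 -0.02; 0 -50 -33 2 -0.02; 0 -46 -32 2 -0.02; 0 -38 -26 1 -0.01; 0 -25 -19 1 -0.01; 0 -9 -25 2 -0.01"

```text
clock: 1.1
tcp_pos: [0.4807, 0.302, 0.219]
orientation: [0.539, 3.095, -0.001]
contact_force: [-0.1, -0.1, 0.2]
grip_width: 0.0857
```

Emit:
carry_out:
  motion: "0 -13 -36 2 -0.03; 0 -15 -46 3 -0.02; 0 -15 -49 3 -0.03; 0 -14 -51 3 -0.03; 0 -11 -46 3 -0.02; 0 -8 -37 3 -0.02; 0 -5 -27 1 -0.02; 0 -1 -27 2 0"

```text
clock: 2.1
tcp_pos: [0.4762, -0.0275, 0.1991]
orientation: [-0.272, -3.13, 0.0]
contact_force: [-0.6, 0.5, -0.6]
grip_width: 0.0854
```

Emit:
carry_out:
  motion: "0 -2 -41 3 0; 0 -2 -49 3 0; 0 -3 -52 4 0; 0 -2 -49 4 0; 0 -2 -40 2 0; 0 -1 -28 2 0; 0 0 0 25 0; 0 0 0 25 0"

```text
clock: 3.1
tcp_pos: [0.4435, -0.284, 0.1306]
orientation: [0.273, 3.13, -0.0]
contact_force: [0.3, 0.0, -0.1]
grip_width: 0.0855
```

```bash
python3 -c "
from plan import *
plan([(443.5,-284.6,100,80,0,3),(443.5,-284.6,56,80,0,5)],.5)
im=grab_frame('side'); crop(im,200,270,120,140,4,'pics/e1.png')
print(proj('side',pose()[0]/1000))"
```

```text
clock 3.1 tcp [ 443.5 -284.   130.6] yaw 80.0 tiltz [ 0.0002 -0.    ] w 85.5 F [ 0.3  0.  -0.1]
0 0 0 10 0; 0 0 -0.5 10.5 0; 0 0 0 10 0; 0 0 0 6.5 0; 0 0 0 10 0; 0 0 0 11 0; 0 0 0 10 0; 0 0 0 6.5 0
end [ 443.4 -284.5   56.1] yaw 80.0
[[252.54166752 320.3547458 ]]
```

View pics/e1.png

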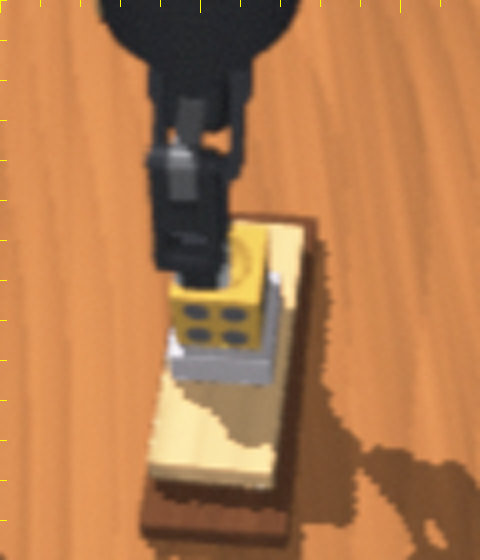

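The gripper is above the brass cube, with its near finger at about side (250,340). The arm tracks exactly, so I'll descend.

Emit:
carry_out:
  motion: "0 0 0 10 0; 0 0 -0.5 10.5 0; 0 0 0 10 0; 0 0 0 6.5 0; 0 0 0 10 0; 0 0 0 11 0; 0 0 0 10 0; 0 0 0 6.5 0"

```text
clock: 4.15
tcp_pos: [0.4434, -0.2839, 0.056]
orientation: [-0.271, -3.129, -0.0]
contact_force: [-0.4, -0.3, -0.6]
grip_width: 0.0851
```

Emit:
carry_out:
  motion: "0.3 0 0 0 0; 0.4 0 0 0 0; 0.45 0 0 0 0; 0.5 0 0 0 0; 0.55 0 0 0 0; 0.6 0 0 0 0; 0.7 0 0 0 0; 0.8 0 0 0 0"
  newtons: 50

```text
clock: 5.15
tcp_pos: [0.4439, -0.2845, 0.0573]
orientation: [0.272, 3.129, -0.001]
contact_force: [-1.9, 0.2, 5.2]
grip_width: 0.037
```

```bash
python3 -c "
from plan import *
plan([(443.5,-284.6,180,80,.8,8),(475,-10,200,84,.8,8),(459.7,257.5,140,87.6,.8,8)],.5)
im=grab_frame('side'); crop(im,200,270,120,140,4,'pics/e2.png')"
```

```text
clock 5.2 tcp [ 443.9 -284.5   57.3] yaw 80.1 tiltz [ 0.0008 -0.0004] w 37.0 F [-1.9  0.2  5.2]
0.8 0 0 -10 0; 0.8 0 0 -14.5 0; 0.8 0 0 -17.5 0; 0.8 0 0 -19.5 0; 0.8 0 0 -19.5 0; 0.8 0.5 0 -17.5 0; 0.8 0 0 -14 0; 0.8 0 0 -10 0
0.8 1.5 22.5 -1.5 -0.01; 0.8 1.5 32 -2.5 -0; 0.8 2 40 -3 -0.01; 0.8 1.5 43.5 -3 -0.01; 0.8 1 43.5 -3.5 -0.02; 0.8 0.5 40 -2.5 -0; 0.8 0.5 32 -2.5 -0.01; 0.8 0 22.5 -1.5 -0.01
0.8 3.5 21.5 5 -0.01; 0.8 4.5 31 7 -0; 0.8 6 38 8.5 -0.01; 0.8 6 42 9.5 -0.01; 0.8 5 42 9.5 -0.01; 0.8 5 38 8.5 -0.01; 0.8 3.5 31.5 7 -0.01; 0.8 2 21.5 5 -0
end [459.6 257.5 139.8] yaw 87.5
```

View pics/e2.png

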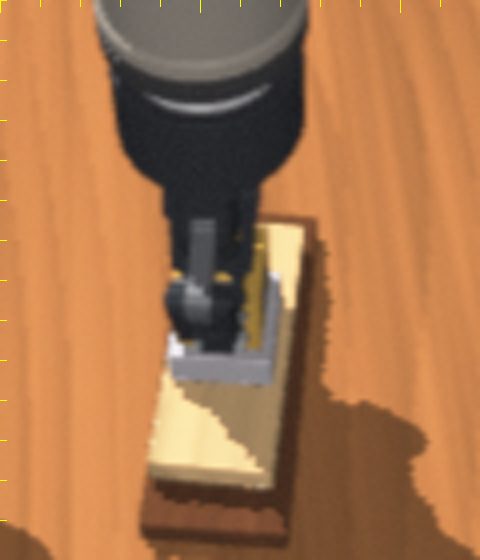

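```bash
python3 -c "
from plan import *
e,d=ray('side',255,357)
for y in(-.304,-.310,-.318): print(y,e+d*(y-e[1])/d[1])
o=r.get_obs(); print(o['contact_force'],o['moment'])"
```

```text
-0.304 [ 0.44080909 -0.304       0.04939525]
-0.31 [ 0.44082259 -0.31        0.05948452]
-0.318 [ 0.44084061 -0.318       0.07293689]
[-1.04039426  0.14140229  5.93624611] [-0.09238392  0.2320767  -0.0240475 ]
```

Emit:
carry_out:
  motion: "0.8 0 0 -10 0; 0.8 0 0 -14.5 0; 0.8 0 0 -17.5 0; 0.8 0 0 -19.5 0; 0.8 0 0 -19.5 0; 0.8 0.5 0 -17.5 0; 0.8 0 0 -14 0; 0.8 0 0 -10 0"

```text
clock: 6.2
tcp_pos: [0.4432, -0.284, 0.1802]
orientation: [0.271, 3.129, -0.0]
contact_force: [0.1, 1.0, -2.9]
grip_width: 0.0375
```

```bash
python3 -c "
from plan import *
im=grab_frame('side'); crop(im,190,230,140,180,4,'pics/e3.png')
im=grab_frame('top'); crop(im,395,220,90,70,8,'pics/e3t.png')
pose();print(pose()[0],pose()[2]['contact_force'])"
```

```text
[ 443.66837774 -284.27086382  180.31305725] [ 0.7585935  -1.16175823 -3.04773432]
```

View pics/e3.png

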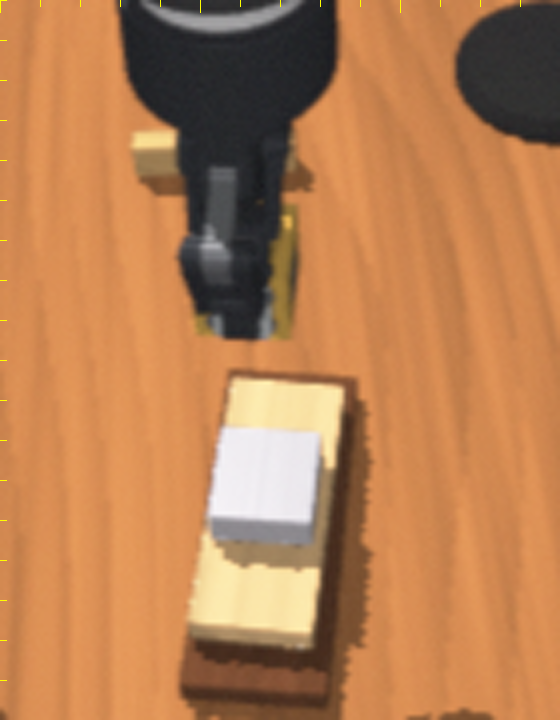

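Emit:
carry_out:
  motion: "0.8 1.5 22.5 -1.5 -0.01; 0.8 1.5 32 -2.5 0; 0.8 2 40 -3 -0.01; 0.8 1.5 43.5 -3 -0.01; 0.8 1 43.5 -3.5 -0.02; 0.8 0.5 40 -2.5 0; 0.8 0.5 32 -2.5 -0.01; 0.8 0 22.5 -1.5 -0.01"

```text
clock: 7.3
tcp_pos: [0.4741, -0.0079, 0.1988]
orientation: [-0.158, -3.136, -0.0]
contact_force: [-0.1, -0.2, -3.7]
grip_width: 0.0375
```

Emit:
carry_out:
  motion: "0.8 3.5 21.5 5 -0.01; 0.8 4.5 31 7 0; 0.8 6 38 8.5 -0.01; 0.8 6 42 9.5 -0.01; 0.8 5 42 9.5 -0.01; 0.8 5 38 8.5 -0.01; 0.8 3.5 31.5 7 -0.01; 0.8 2 21.5 5 0"

```text
clock: 8.3
tcp_pos: [0.4585, 0.2592, 0.1383]
orientation: [-0.065, -3.14, 0.001]
contact_force: [0.3, 0.1, -3.9]
grip_width: 0.0377
```

```bash
python3 -c "
from plan import *
plan([(459.6,257.6,60,87.6,.8,5),(459.6,257.6,34,87.6,.8,3)],.5)
im=grab_frame('side'); crop(im,200,90,140,120,5,'pics/e4.png')
im=grab_frame('top'); crop(im,180,200,80,70,7,'pics/e4t.png')
from fit import *
from f1 import go,m
D=lambda *p: px(190,230,4,p)
b=m(box(46,46,50)); b0=m(box(46,46,30)); w=m(box(54,124,30)); p=m(box(64,160,14)); p0=m(box(64,160,0))
x0=[.44,-.29,-.15]
go('bench',x0,[],list(zip([b['BL'],b['TL'],b['TR'],b['BR'],b0['TR'],b0['BR']],D((222,427),(321,432),(317,530),(211,520),(313,543),(212,533)))))
go('board',x0,[],list(zip([w['BL'],w['TL'],w['TR'],w['BR']],D((230,377),(344,386),(313,640),(189,634)))))
go('plaque',x0,[],list(zip([p['BL'],p['TL'],p['BR'],p0['TR'],p0['BR']],D((231,369),(357,378),(185,665),(323,703),(182,695)))))
"
```

```text
clock 8.3 tcp [458.5 259.2 138.3] yaw 87.6 tiltz [-0.0013 -0.0006] w 37.7 F [ 0.3  0.1 -3.9]
0.8 0 0 11.5 0; 0.8 -0.5 -0.5 17.5 0; 0.8 -0.5 -0.5 20 0; 0.8 0 -0.5 17.5 0; 0.8 0 0 12 0; 0.8 0 0 8.5 0; 0.8 0 0 8.5 0; 0.8 0 0 9 0
end [459.4 257.7  33.8] yaw 87.6
doming top [ 443.6 -284.8] -9.1 rms px 0.3
doming side [ 443.5 -284.3] -11.2 rms px 0.66
doming both [ 443.5 -284.6] -10.5 rms px 0.56
bench top [ 445.9 -288.3] -8.2 rms px 0.47
bench side [ 443.5 -285.4] -8.8 rms px 0.35
bench both [ 444.2 -286.2] -9.6 rms px 0.7
board top [ 445.9 -287.2] -11.7 rms px 0.62
board side [ 444.9 -286.7] -11.9 rms px 0.48
board both [ 445.2 -286.9] -12.0 rms px 0.58
plaque top [ 447.1 -289.9] -9.7 rms px 0.66
plaque side [ 449.9 -282.4] -12.6 rms px 1.5
plaque both [ 447.4 -285.6] -10.7 rms px 1.78
pile top [ 643.8 -254.8] -10.1 rms px 0.34
pile both [ 643.8 -254.8] -10.1 rms px 0.34
bench side [ 444.6 -287.1] -10.1 rms px 0.95
bench both [ 444.6 -287.1] -10.1 rms px 0.95
board side [ 444.8 -289.3] -11.7 rms px 0.69
board both [ 444.8 -289.3] -11.7 rms px 0.69
plaque side [ 447.  -285.6] -11.2 rms px 1.54
plaque both [ 447.  -285.6] -11.2 rms px 1.54
```

View pics/e4.png

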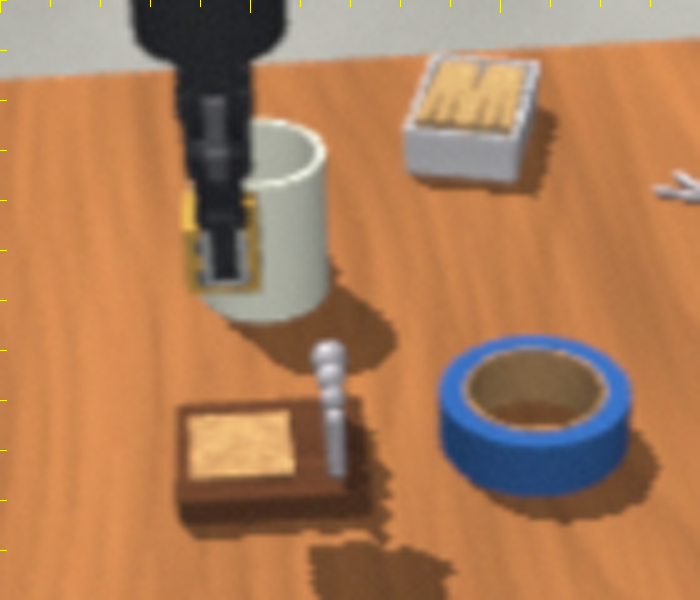

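View pics/e3t.png

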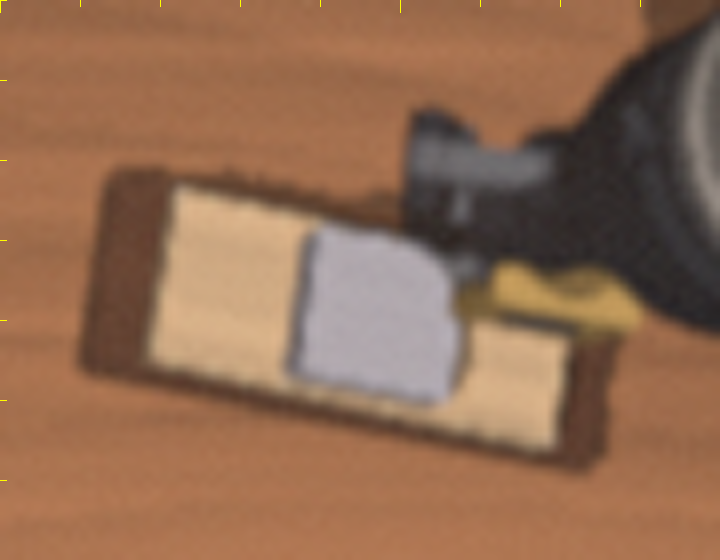

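Emit:
carry_out:
  motion: "0.8 0 0 11.5 0; 0.8 -0.5 -0.5 17.5 0; 0.8 -0.5 -0.5 20 0; 0.8 0 -0.5 17.5 0; 0.8 0 0 12 0; 0.8 0 0 8.5 0; 0.8 0 0 8.5 0; 0.8 0 0 9 0"

```text
clock: 9.4
tcp_pos: [0.4604, 0.2565, 0.0346]
orientation: [0.067, 3.14, 0.001]
contact_force: [-0.1, -0.3, -4.2]
grip_width: 0.0374
```

```bash
python3 -c "
from plan import *
e,d=ray('side',245,148)
print(e+d*(.240-e[1])/d[1])
pose();print(pose()[0],pose()[1]*57.3,pose()[2]['contact_force'])
im=grab_frame('side'); crop(im,220,120,80,90,7,'pics/e5.png')
im=grab_frame('top'); crop(im,180,200,80,70,7,'pics/e5t.png')
"
```

```text
[0.45821672 0.24       0.13135833]
[460.4211459  256.4998163   34.60029573] 87.55128290796085 [-0.07468097 -0.32701973 -4.18822282]
```

View pics/e5.png

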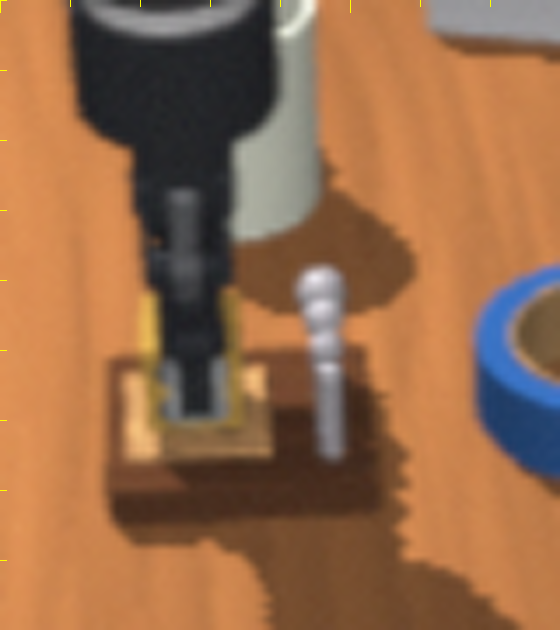

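Emit:
carry_out:
  motion: "0.8 1 1 1 0; 0.8 0 0 1 0; 0.8 0 0 1 0; 0.8 0 0 1 0; 0.8 0 0 1 0; 0.8 0 0 0.5 0; 0.8 0 0 0 0; 0.8 0 0 0 0"

```text
clock: 10.5
tcp_pos: [0.4592, 0.2574, 0.0293]
orientation: [-0.067, -3.141, -0.0]
contact_force: [0.2, 0.4, -3.1]
grip_width: 0.0374
```

Emit:
carry_out:
  motion: "0.8 0 0 0.5 0; 0.8 0 0 0.5 0; 0.8 0 0 0.5 0; 0.8 0 0 0 0; 0.8 0 0 0 0; 0.8 0 0 0 0; 0.8 0 0 0 0; 0.8 0 0 0 0"

```text
clock: 11.5
tcp_pos: [0.4592, 0.2574, 0.0283]
orientation: [0.067, 3.141, 0.0]
contact_force: [-2.5, -1.4, 6.0]
grip_width: 0.0375
```

Contact is felt (6 N up), so I'll open slowly.

Emit:
carry_out:
  motion: "0.5 0 0 0 0; 0.4 0 0 0 0; 0.3 0 0 0 0; 0.2 0 0 0 0; 0.1 0 0 0 0; 0 0 0 0 0; 0 0 0 0 0; 0 0 0 0 0"

```text
clock: 12.5
tcp_pos: [0.4592, 0.2574, 0.0278]
orientation: [0.067, 3.141, 0.0]
contact_force: [-0.2, 0.1, -0.2]
grip_width: 0.0856
```

Emit:
carry_out:
  motion: "0 0 0 -8 0; 0 0 0 -15 0; 0 0 0 -20 0; 0 0 0 -22 0; 0 0 0 -25 0; 0 0 0 -25 0; 0 0 0 -20 0; 0 0 0 -15 0"

```text
clock: 13.5
tcp_pos: [0.4595, 0.2575, 0.1798]
orientation: [0.067, 3.139, 0.002]
contact_force: [0.1, 0.5, -0.8]
grip_width: 0.0856
```

```bash
python3 -c "
from plan import *
plan([(480,0,200,84,0,9),(450,-287,160,80,0,9)],1)
"
```

```text
clock 13.5 tcp [459.5 257.5 179.8] yaw 87.5 tiltz [0.0016 0.0012] w 85.6 F [ 0.1  0.5 -0.8]
0 -2 -18 -1 0; 0 -3 -25 -2 0.01; 0 -5 -32 -3 0.01; 0 -5 -35 -3 0.01; 0 -5 -36 -3 0.01; 0 -6 -35 -2 0; 0 -5 -31 -3 0.01; 0 -4 -25 -2 0.01
0 -4 -18 -1 0; 0 0 -20 3 0.01; 0 0 -29 4 0; 0 0 -35 5 0.01; 0 -1 -40 5 0.01; 0 -1 -41 6 0.01; 0 -2 -40 5 0.01; 0 -1 -35 5 0.01
0 -2 -28 4 0.01; 0 -2 -21 3 0; 0 0 0 0 0; 0 0 0 0 0; 0 0 0 0 0; 0 0 0 0 0; 0 0 0 0 0; 0 0 0 0 0
end [ 450.5 -287.3  159.8] yaw 80.1
```

Emit:
carry_out:
  motion: "0 -2 -18 -1 0; 0 -3 -25 -2 0.01; 0 -5 -32 -3 0.01; 0 -5 -35 -3 0.01; 0 -5 -36 -3 0.01; 0 -6 -35 -2 0; 0 -5 -31 -3 0.01; 0 -4 -25 -2 0.01"

```text
clock: 14.5
tcp_pos: [0.4766, 0.0148, 0.1961]
orientation: [-0.168, -3.135, 0.001]
contact_force: [-0.3, 0.4, -0.6]
grip_width: 0.0855
```

```bash
python3 -c "
from plan import *
im=grab_frame('side'); crop(im,220,315,70,90,7,'pics/g1.png');crop(im,225,110,80,85,7,'pics/g2.png')
im=grab_frame('top'); crop(im,400,235,75,50,10,'pics/g3.png');crop(im,190,200,60,75,8,'pics/g4.png')
"
```

View pics/g1.png

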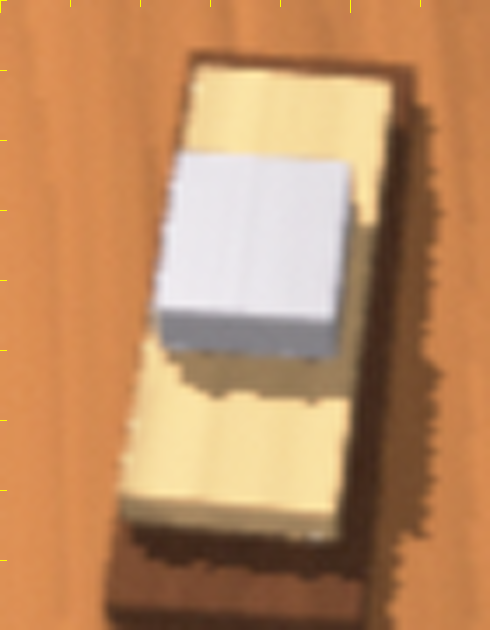

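View pics/g2.png

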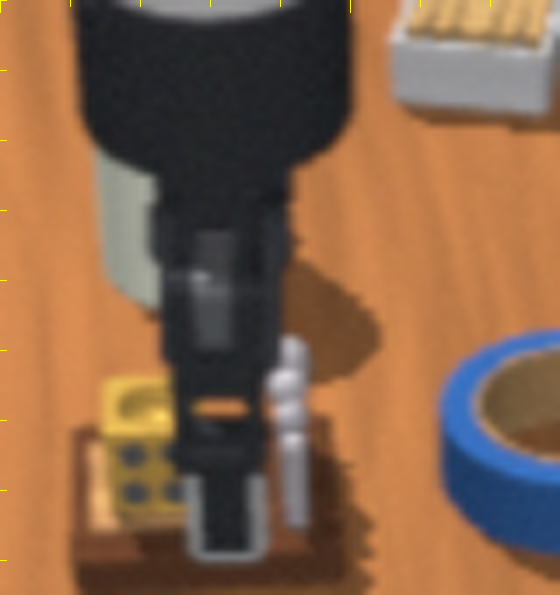

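View pics/g3.png

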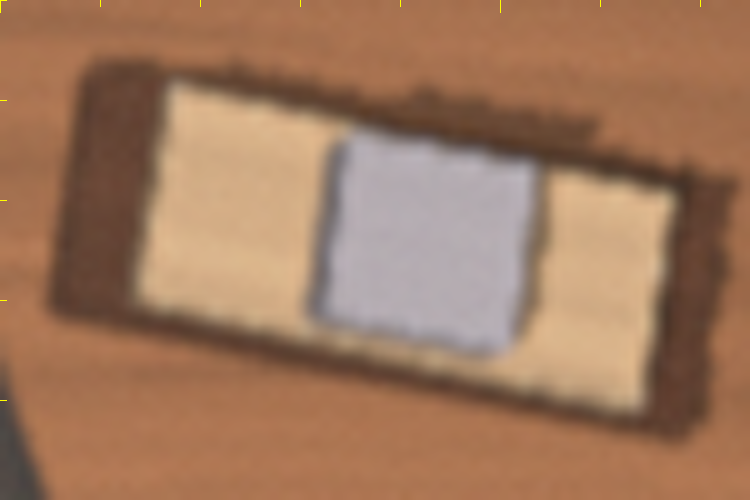

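View pics/g4.png

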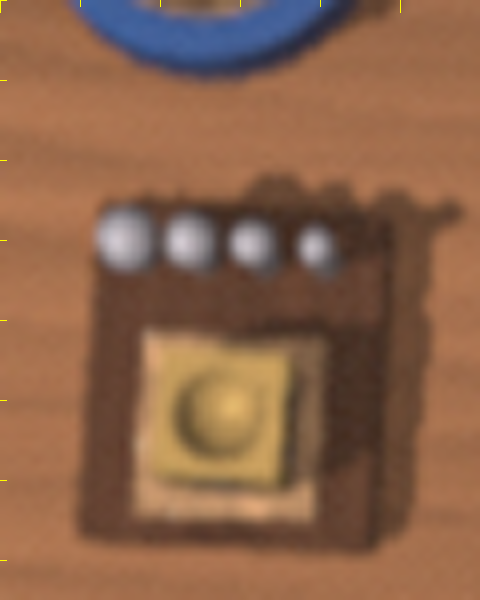

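```bash
cat > f3.py <<'E'
from fit import *
from f1 import go,m
print('---')
S=lambda *p: px(220,315,7,p); T=lambda *p: px(400,235,10,p); Q=lambda *p: px(190,200,8,p)
b=m(box(46,46,50)); b0=m(box(46,46,30)); w=m(box(54,124,30)); p=m(box(64,160,14)); p0=m(box(64,160,0)); d=m(box(38,38,59))
x0=[.44,-.29,-.15]; o=lambda b:[b[k] for k in('TL','TR','BR','BL')]
go('doming',[.46,.257,0],list(zip(o(d),Q((158,347),(290,350),(283,485),(152,473)))),[])
go('bench',x0,list(zip(o(b),T((348,130),(538,158),(518,352),(325,320)))),list(zip(o(b)+[b0['BR'],b0['TR']],S((350,162),(335,318),(157,308),(178,152),(160,343),(333,356)))))
go('board',x0,list(zip(o(w),T((168,82),(677,188),(643,412),(137,303)))),list(zip(o(w),S((392,80),(342,513),(122,497),(193,66)))))
go('plaque',x0,list(zip([p['TL'],p['TR'],p['BR'],p0['BL']],T((88,62),(735,180),(695,438),(50,315)))),list(zip([p['BL'],p['TL']],S((190,50),(415,66)))))
E
python3 f3.py | tac | sed '/---/q' | tac; python3 -c "
from plan import *
plan([(444.3,-286.3,140,80,0,9)],.5)"
```

```text
---
doming top [458.8 256.2] -2.0 rms px 0.37
doming both [458.8 256.2] -2.0 rms px 0.37
bench top [ 445.  -286.6] -9.2 rms px 0.2
bench side [ 443.8 -285.9] -10.8 rms px 0.54
bench both [ 444.1 -286.1] -10.3 rms px 0.51
board top [ 445.8 -286.5] -11.8 rms px 0.4
board side [ 445.3 -287. ] -11.6 rms px 0.15
board both [ 445.5 -286.8] -11.7 rms px 0.33
plaque top [ 447.5 -288.9] -10.8 rms px 0.42
plaque side [ 444.9 -289.3] -11.8 rms px 0.04
plaque both [ 447.1 -289.2] -10.6 rms px 0.41
clock 14.6 tcp [476.8  13.5 196.2] yaw 83.7 tiltz [-0.0016 -0.0015] w 85.5 F [-0.3 -0.2  0.1]
0 0 -21.5 4 0; 0 0 -29.5 5.5 0.01; 0 -0.5 -37 7 0.01; 0 -1 -41.5 7.5 0.01; 0 -1.5 -42.5 8 0.01; 0 -1.5 -41.5 8 0.01; 0 -2 -37 6.5 0; 0 -1.5 -29.5 6 0.01
0 -1.5 -21.5 3.5 0; 0 0 0 0 0; 0 0 0 0 0; 0 0 0 0 0; 0 0 0 0 0; 0 0 0 0 0; 0 0 0 0 0; 0 0 0 0 0
end [ 444.3 -286.4  140.2] yaw 80.2
```

Emit:
carry_out:
  motion: "0 0 -21.5 4 0; 0 0 -29.5 5.5 0.01; 0 -0.5 -37 7 0.01; 0 -1 -41.5 7.5 0.01; 0 -1.5 -42.5 8 0.01; 0 -1.5 -41.5 8 0.01; 0 -2 -37 6.5 0; 0 -1.5 -29.5 6 0.01"

```text
clock: 15.6
tcp_pos: [0.4483, -0.2616, 0.1434]
orientation: [-0.258, -3.129, -0.001]
contact_force: [0.6, 0.5, 0.7]
grip_width: 0.0851
```

Emit:
carry_out:
  motion: "0 -1.5 -21.5 3.5 0; 0 0 0 8 0; 0 0 0 10 0; 0 0 0 12 0; 0 0 0 12 0; 0 0 0 10 0; 0 0 0 6 0; 0 0 0 0 0"

```text
clock: 16.6
tcp_pos: [0.4475, -0.2816, 0.0824]
orientation: [-0.255, -3.13, -0.0]
contact_force: [-0.2, 0.2, 0.4]
grip_width: 0.0857
```

```bash
python3 -c "
from plan import *
plan([(444.3,-286.3,34,80,0,6)],.5)"
```

```text
clock 16.6 tcp [ 447.5 -281.6   82.4] yaw 80.7 tiltz [-0.0008  0.0003] w 85.7 F [-0.2  0.2  0.4]
0 0.5 -0.5 5.5 0; 0 0 -1 8.5 0; 0 0.5 -1 10 0.01; 0 0.5 -1 10 -0; 0 0.5 -1 8.5 0; 0 0.5 -0.5 6 0; 0 0 0 0 0; 0 0 0 0 0
end [ 444.2 -286.1   33.9] yaw 80.1
```

Emit:
carry_out:
  motion: "0 0.5 -0.5 5.5 0; 0 0 -1 8.5 0; 0 0.5 -1 10 0.01; 0 0.5 -1 10 0; 0 0.5 -1 8.5 0; 0 0.5 -0.5 6 0; 0 0 0 0 0; 0 0 0 0 0"

```text
clock: 17.6
tcp_pos: [0.4446, -0.2863, 0.0345]
orientation: [0.271, 3.129, -0.0]
contact_force: [-0.2, 1.0, 0.3]
grip_width: 0.0855
```

```bash
python3 -c "
from plan import *
plan([(444.3,-286.3,33,80,0,1)],.5)
im=grab_frame('side'); crop(im,200,290,120,115,5,'pics/i1.png')"
```

```text
clock 17.6 tcp [ 444.6 -286.3   34.5] yaw 80.1 tiltz [ 0.0004 -0.0002] w 85.5 F [-0.2  1.   0.3]
0 0.5 0 1.5 0; 0 0 0 0 0; 0 0 0 0 0; 0 0 0 0 0; 0 0 0 0 0; 0 0 0 0 0; 0 0 0 0 0; 0 0 0 0 0
end [ 444.1 -286.2   33. ] yaw 80.1
```

View pics/i1.png

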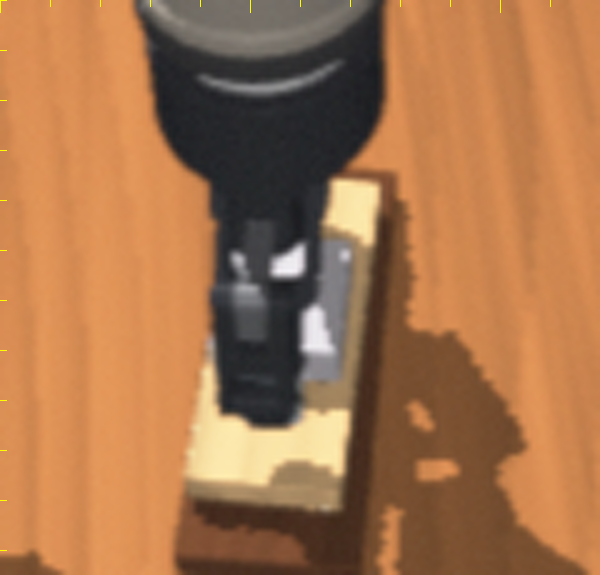

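The fingers straddle the bench block along its y axis, with the near tip at side (252,374), above the board. Now close.

Emit:
carry_out:
  motion: "0.2 0 0 1 0; 0.3 0 0 0 0; 0.38 0 0 0 0; 0.44 0 0 0 0; 0.5 0 0 0 0; 0.55 0 0 0 0; 0.6 0 0 0 0; 0.7 0 0 0 0"
  newtons: 50

```text
clock: 18.65
tcp_pos: [0.4446, -0.2862, 0.0337]
orientation: [0.271, 3.129, 0.0]
contact_force: [-1.2, 0.6, 5.2]
grip_width: 0.0447
```

Emit:
carry_out:
  motion: "0.7 0 0 -2 0; 0.7 0 0 -4 0; 0.7 0 0 -8 0; 0.7 0 0 -12 0; 0.7 0 0 -12 0; 0.7 0 0 -8 0; 0.7 0 0 -4 0; 0.7 0 0 0 0"

```text
clock: 19.65
tcp_pos: [0.4445, -0.2862, 0.0835]
orientation: [0.271, 3.129, -0.0]
contact_force: [0.3, 0.0, -3.1]
grip_width: 0.0448
```

```bash
python3 -c "
from plan import *
plan([(632.5,-11,130,80,.7,8)],.5)
im=grab_frame('side'); crop(im,200,270,120,140,4,'pics/i2.png')"
```

```text
clock 19.6 tcp [ 444.5 -286.2   83.5] yaw 80.1 tiltz [ 0.0004 -0.0001] w 44.8 F [ 0.3  0.  -3.1]
0.7 -11 24.5 -4 0; 0.7 -16.5 35.5 -5 0; 0.7 -19.5 43.5 -7 0; 0.7 -22 48 -7 0; 0.7 -22 48 -7.5 0; 0.7 -19.5 44 -7 0; 0.7 -16 35 -5 0; 0.7 -11.5 25 -4 0
end [632.6 -10.9 130. ] yaw 80.1
```

View pics/i2.png

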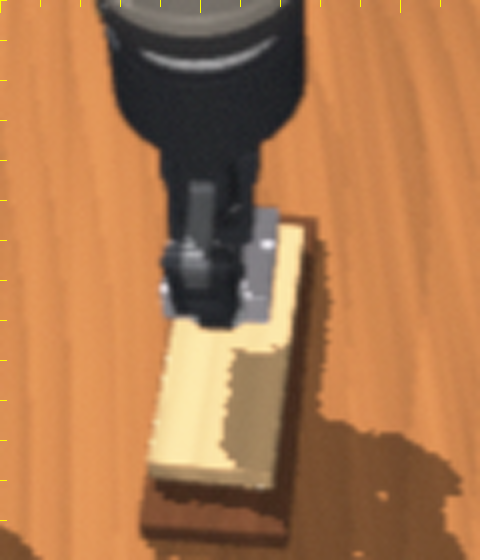

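Emit:
carry_out:
  motion: "0.7 -11 24.5 -4 0; 0.7 -16.5 35.5 -5 0; 0.7 -19.5 43.5 -7 0; 0.7 -22 48 -7 0; 0.7 -22 48 -7.5 0; 0.7 -19.5 44 -7 0; 0.7 -16 35 -5 0; 0.7 -11.5 25 -4 0"

```text
clock: 20.7
tcp_pos: [0.6331, -0.0085, 0.1292]
orientation: [-0.268, -3.129, -0.001]
contact_force: [-0.2, -0.1, -3.1]
grip_width: 0.0447
```

Emit:
carry_out:
  motion: "0.7 0 0 10 0; 0.7 0 0 16 0; 0.7 0 0 20 0; 0.7 0 0 20 0; 0.7 0 0 16 0; 0.7 0 0 10 0; 0.7 0 0 6 0; 0.7 0 0 2 0"

```text
clock: 21.7
tcp_pos: [0.6327, -0.0109, 0.0297]
orientation: [0.271, 3.13, 0.0]
contact_force: [-0.6, 0.6, -3.5]
grip_width: 0.0447
```

```bash
python3 -c "
from plan import *
plan([(632.5,-10.8,16,80,.7,7)],.5)"
```

```text
clock 21.7 tcp [632.7 -10.9  29.7] yaw 80.1 tiltz [0.0002 0.    ] w 44.7 F [-0.6  0.6 -3.5]
0.7 0 0 1.5 0; 0.7 0 0 1.5 0; 0.7 0 0 2.5 0; 0.7 0 0 2.5 0; 0.7 0 0 2.5 0; 0.7 0 0 2 0; 0.7 0 0 1 0; 0.7 0 0 0 0
end [632.7 -10.9  16.2] yaw 80.1
```

Emit:
carry_out:
  motion: "0.7 0 0 2 0; 0.7 0 0 2 0; 0.7 0 0 2.5 0; 0.7 0 0 2.5 0; 0.7 0 0 2 0; 0.7 0 0 1 0; 0.7 0 0 1 0; 0.7 0 0 0 0"

```text
clock: 22.7
tcp_pos: [0.6325, -0.0109, 0.0167]
orientation: [-0.271, -3.13, -0.0]
contact_force: [-0.2, 0.3, -2.0]
grip_width: 0.0447
```

Emit:
carry_out:
  motion: "0.7 0 0 0.5 0; 0.7 0 0 0.5 0; 0.7 0 0 0.5 0; 0.7 0 0 0 0; 0.7 0 0 0 0; 0.7 0 0 0 0; 0.7 0 0 0 0; 0.7 0 0 0 0"

```text
clock: 23.7
tcp_pos: [0.6326, -0.0109, 0.0158]
orientation: [0.271, 3.13, 0.0]
contact_force: [-2.7, 0.3, 5.8]
grip_width: 0.0449
```

Emit:
carry_out:
  motion: "0.4 0 0 0 0; 0.3 0 0 0 0; 0.2 0 0 0 0; 0.1 0 0 0 0; 0 0 0 0 0; 0 0 0 0 0; 0 0 0 0 0; 0 0 0 0 0"

```text
clock: 24.7
tcp_pos: [0.6326, -0.0109, 0.0153]
orientation: [0.271, 3.13, 0.0]
contact_force: [0.6, -0.0, -0.3]
grip_width: 0.0851
```

Emit:
carry_out:
  motion: "0 0 0 -8 0; 0 0 0 -15 0; 0 0 0 -20 0; 0 0 0 -22 0; 0 0 0 -20 0; 0 0 0 -15 0; 0 0 0 -10 0; 0 0 0 -5 0"

```text
clock: 25.7
tcp_pos: [0.6326, -0.0109, 0.1308]
orientation: [0.271, 3.13, 0.0]
contact_force: [-0.1, 0.6, -1.0]
grip_width: 0.0855
```

```bash
python3 -c "
from plan import *
plan([(445.5,-286.8,130,-11.7,0,12)],.5)"
```

```text
clock 25.7 tcp [632.6 -10.9 130.8] yaw 80.1 tiltz [0.0003 0.0001] w 85.5 F [-0.1  0.6 -1. ]
0 7 -15.5 0 0.08; 0 7.5 -20.5 0 0.11; 0 6 -26.5 0 0.13; 0 3.5 -31 0 0.15; 0 -2 -34 0.5 0.16; 0 -7 -34.5 0 0.17; 0 -13 -33 0 0.17; 0 -18 -29 0 0.16
0 -20 -24 0 0.15; 0 -20.5 -17.5 0 0.14; 0 -19 -12 0.5 0.1; 0 -14.5 -8 0 0.08; 0 0 0 0 0; 0 0 0 0 0; 0 0 0 0 0; 0 0 0 0 0
end [ 445.4 -286.6  129.8] yaw -11.6
```

Emit:
carry_out:
  motion: "0 7 -15.5 0 0.08; 0 7.5 -20.5 0 0.11; 0 6 -26.5 0 0.13; 0 3.5 -31 0 0.15; 0 -2 -34 0.5 0.16; 0 -7 -34.5 0 0.17; 0 -13 -33 0 0.17; 0 -18 -29 0 0.16"

```text
clock: 26.7
tcp_pos: [0.4991, -0.2072, 0.1294]
orientation: [-1.911, -2.492, 0.001]
contact_force: [-0.2, -0.1, -0.6]
grip_width: 0.0855
```

```bash
python3 -c "
from plan import *
im=grab_frame('side'); crop(im,220,315,70,90,7,'pics/j1.png');crop(im,220,180,145,100,5,'pics/j2.png')
im=grab_frame('top'); crop(im,400,235,75,50,10,'pics/j3.png');crop(im,290,150,80,75,7,'pics/j4.png')
plan([(445.5,-286.8,130,-11.7,0,7)],.5)"
```

```text
clock 26.8 tcp [ 497.1 -210.   129.6] yaw 14.8 tiltz [-0.0022 -0.0014] w 85.5 F [-0.3  0.1  0. ]
0 -6 -6.5 0 0.04; 0 -9 -9.5 0 0.07; 0 -11.5 -11 0 0.08; 0 -13.5 -10 -0.5 0.08; 0 -13 -9 0 0.08; 0 -11.5 -6 0 0.07; 0 -8.5 -4 0 0.04; 0 0 0 0 0
end [ 445.4 -287.   130.1] yaw -11.5
```

View pics/j1.png

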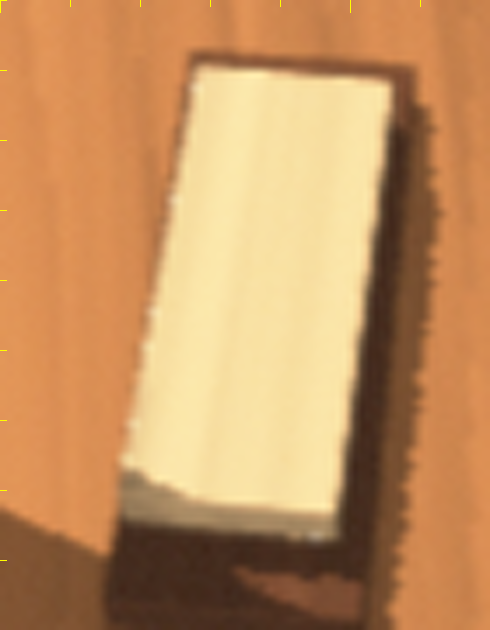

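View pics/j2.png

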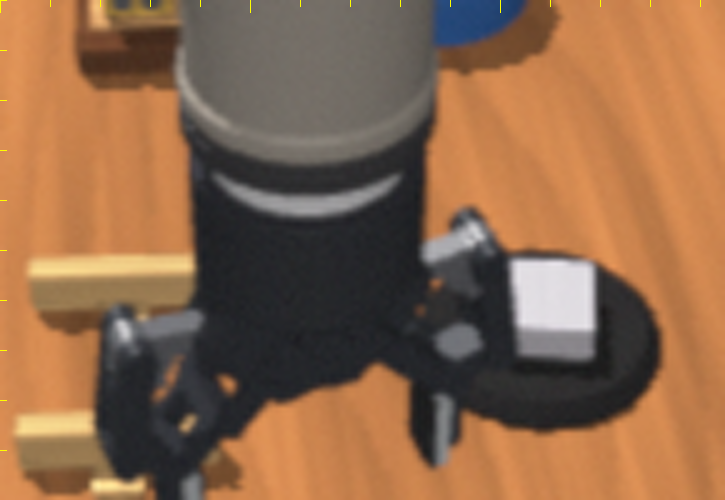

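View pics/j3.png

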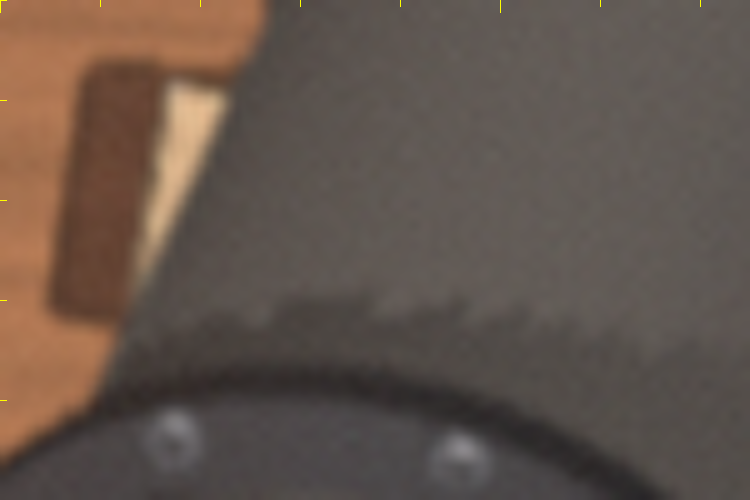

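View pics/j4.png

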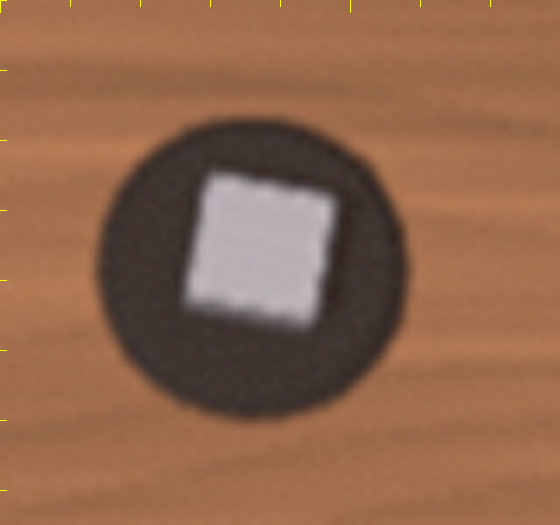

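```bash
cat > f4.py <<'E'
from fit import *
from f1 import go,m
print('---')
Q=lambda *p: px(290,150,7,p); S=lambda *p: px(220,180,5,p)
d=m(box(46,46,32)); d0=m(box(46,46,12));o=lambda b:[b[k] for k in('TL','TR','BR','BL')]
go('bench',[.633,-.01,-.2],list(zip(o(d),Q((210,172),(338,198),(317,318),(188,296)))),list(zip([d['BL'],d['TL'],d['BR'],d['TR'],d0['BR'],d0['TR']],S((510,260),(597,257),(517,330),(597,330),(520,352),(595,360)))))
E
python3 f4.py | tac | sed '/---/q' | tac
```

```text
---
bench top [632.2 -11.9] -10.5 rms px 0.17
bench side [637.5 -12.4] -7.6 rms px 1.48
bench both [634. -12.] -9.8 rms px 1.47
```

Emit:
carry_out:
  motion: "0 -6 -6.5 0 0.04; 0 -9 -9.5 0 0.07; 0 -11.5 -11 0 0.08; 0 -13.5 -10 -0.5 0.08; 0 -13 -9 0 0.08; 0 -11.5 -6 0 0.07; 0 -8.5 -4 0 0.04; 0 0 0 0 0"

```text
clock: 27.8
tcp_pos: [0.4487, -0.2845, 0.1303]
orientation: [2.426, 1.996, -0.0]
contact_force: [0.4, 0.2, -0.1]
grip_width: 0.0855
```

```bash
python3 -c "
from plan import *
plan([(445.6,-286.8,50,-11.7,0,8)],.5)"
```

```text
clock 27.8 tcp [ 448.7 -284.5  130.3] yaw -11.1 tiltz [-0.0002 -0.0002] w 85.5 F [ 0.4  0.2 -0.1]
0 0 0 6.5 0; 0 -0.5 -0.5 9.5 0; 0 -0.5 -0.5 11.5 0; 0 -0.5 -0.5 12.5 0.01; 0 -0.5 0 13 -0; 0 -0.5 -0.5 11.5 -0; 0 0 -0.5 9 -0; 0 -0.5 0 7 0
end [ 445.7 -287.    49.8] yaw -11.7
```

Emit:
carry_out:
  motion: "0 0 0 6.5 0; 0 -0.5 -0.5 9.5 0; 0 -0.5 -0.5 11.5 0; 0 -0.5 -0.5 12.5 0.01; 0 -0.5 0 13 0; 0 -0.5 -0.5 11.5 0; 0 0 -0.5 9 0; 0 -0.5 0 7 0"

```text
clock: 28.8
tcp_pos: [0.446, -0.2864, 0.0492]
orientation: [-2.434, -1.986, 0.0]
contact_force: [-0.9, -0.3, -0.0]
grip_width: 0.0854
```

```bash
python3 -c "
from plan import *
plan([(445.6,-286.8,16,-11.7,0,6)],.5)
im=grab_frame('side'); crop(im,190,270,140,140,5,'pics/k1.png')"
```

```text
clock 28.8 tcp [ 446.  -286.4   49.2] yaw -11.6 tiltz [-0.0002  0.0001] w 85.4 F [-0.9 -0.3 -0. ]
0 0 0 4 0; 0 0 0 5.5 0; 0 0 0 7 0; 0 -0.5 0 7 0; 0 0 -0.5 6 0; 0 0 0 3.5 0; 0 0 0 0 0; 0 0 0 0 0
end [ 445.4 -286.8   16.2] yaw -11.6
```

View pics/k1.png

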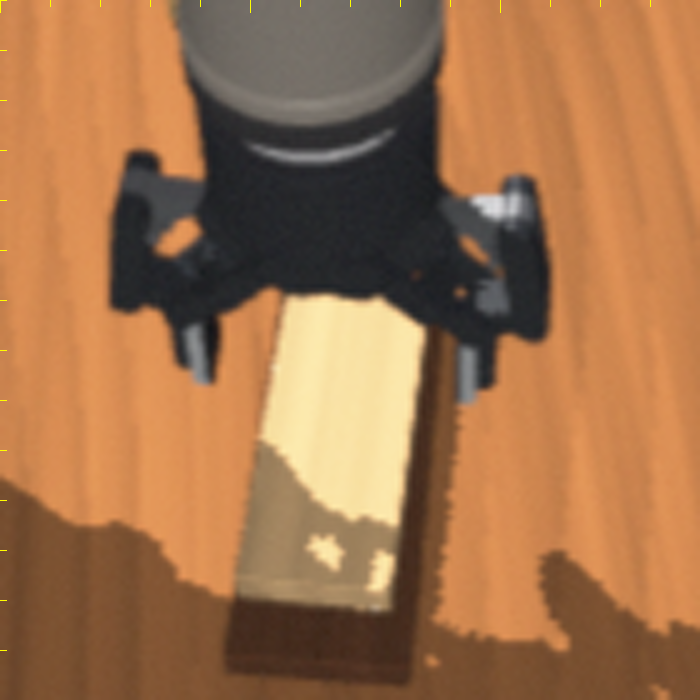

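Emit:
carry_out:
  motion: "0 0 0 4 0; 0 0 0 5.5 0; 0 0 0 7 0; 0 -0.5 0 7 0; 0 0 -0.5 6 0; 0 0 0 3.5 0; 0 0 0 1.5 0; 0 0 0 0 0"

```text
clock: 29.85
tcp_pos: [0.4456, -0.2868, 0.0153]
orientation: [2.434, 1.986, 0.0]
contact_force: [-1.1, -0.6, 0.3]
grip_width: 0.0856
```

Emit:
carry_out:
  motion: "0.1 0 0 0 0; 0.2 0 0 0 0; 0.28 0 0 0 0; 0.34 0 0 0 0; 0.4 0 0 0 0; 0.45 0 0 0 0; 0.5 0 0 0 0; 0.6 0 0 0 0"
  newtons: 35

```text
clock: 30.85
tcp_pos: [0.4455, -0.2867, 0.0155]
orientation: [-2.434, -1.986, -0.0]
contact_force: [-1.6, 1.6, 6.1]
grip_width: 0.0531
```

Emit:
carry_out:
  motion: "0.6 0 0 -2 0; 0.6 0 0 -4 0; 0.6 0 0 -8 0; 0.6 0 0 -12 0; 0.6 0 0 -12 0; 0.6 0 0 -8 0; 0.6 0 0 -4 0; 0.6 0 0 0 0"

```text
clock: 31.85
tcp_pos: [0.4457, -0.2867, 0.0655]
orientation: [2.434, 1.986, 0.0]
contact_force: [-0.9, -0.3, -0.8]
grip_width: 0.0525
```

```bash
python3 -c "
from plan import *
plan([(643.5,-255,130,-10.7,.6,8)],.5)
im=grab_frame('side'); crop(im,190,270,140,140,5,'pics/k2.png')"
```

```text
clock 31.9 tcp [ 445.7 -286.7   65.5] yaw -11.6 tiltz [ 0.0004 -0.    ] w 52.5 F [-0.9 -0.3 -0.8]
0.6 6 15.5 -5.5 -0; 0.6 8 21.5 -7.5 -0; 0.6 10 27 -9 -0.01; 0.6 11 30 -10.5 0; 0.6 11 29.5 -10 0; 0.6 10 27 -9 -0; 0.6 8 22 -8 -0; 0.6 5.5 15.5 -5 -0.01
end [ 643.6 -255.   130. ] yaw -10.4
```

View pics/k2.png

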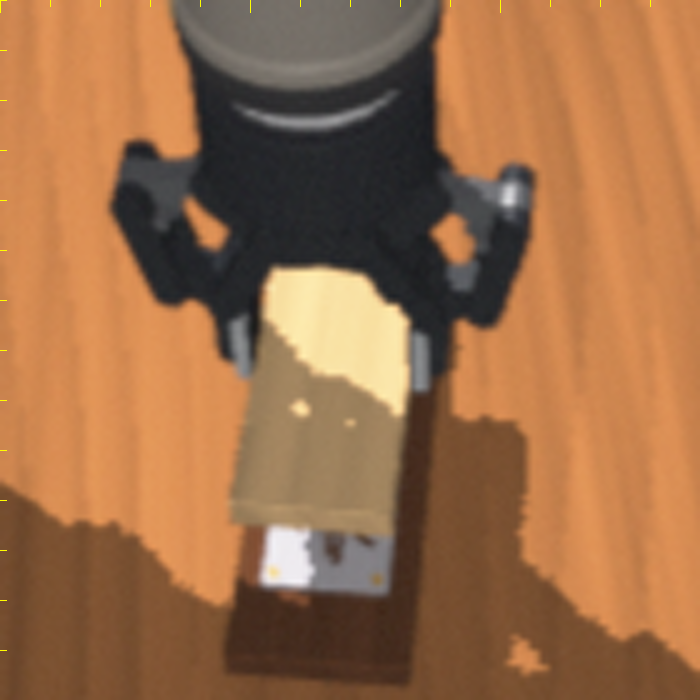

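Emit:
carry_out:
  motion: "0.6 6 15.5 -5.5 0; 0.6 8 21.5 -7.5 0; 0.6 10 27 -9 -0.01; 0.6 11 30 -10.5 0; 0.6 11 29.5 -10 0; 0.6 10 27 -9 0; 0.6 8 22 -8 0; 0.6 5.5 15.5 -5 0"

```text
clock: 32.9
tcp_pos: [0.6459, -0.2537, 0.13]
orientation: [2.422, 2.001, 0.001]
contact_force: [-0.5, -0.6, -0.5]
grip_width: 0.0527
```

```bash
python3 -c "
from plan import *
plan([(643.5,-255,42,-10.8,.6,8)],.5)"
```

```text
clock 32.9 tcp [ 645.9 -253.7  130. ] yaw -10.9 tiltz [ 0.0005 -0.    ] w 52.7 F [-0.5 -0.6 -0.5]
0.6 0 0 7 -0; 0.6 -0.5 -0.5 10.5 -0; 0.6 0 0 12.5 -0; 0.6 -0.5 -0.5 14 -0; 0.6 0 -0.5 14 -0; 0.6 -0.5 0 12.5 -0; 0.6 0 -0.5 10.5 -0; 0.6 -0.5 0 7 -0
end [ 643.6 -255.3   42. ] yaw -10.9
```

Emit:
carry_out:
  motion: "0.6 0 0 7 0; 0.6 0 0 10.5 0; 0.6 0 0 12.5 0; 0.6 0 0 14 0; 0.6 0 0 14 0; 0.6 0 0 12.5 0; 0.6 0 0 10 0; 0.6 0 0 4 0"

```text
clock: 33.9
tcp_pos: [0.6432, -0.255, 0.0445]
orientation: [-2.424, -1.998, 0.001]
contact_force: [-1.9, -0.3, -0.8]
grip_width: 0.0527
```

```bash
python3 -c "
from plan import *
im=grab_frame('side'); crop(im,300,250,130,130,5,'pics/k3.png')
im=grab_frame('top'); crop(im,385,150,80,60,9,'pics/k3t.png')
plan([(643.5,-255.1,32,-10.8,.6,4)],.5)
"
```

```text
clock 34.0 tcp [ 643.3 -255.    44.9] yaw -11.0 tiltz [-0.0004  0.0001] w 53.2 F [-0.1  0.8 -0.9]
0.6 0 0 2.5 -0; 0.6 0 0 4 -0; 0.6 0 0 4 -0; 0.6 0 0 2.5 -0; 0.6 0 0 0 0; 0.6 0 0 0 0; 0.6 0 0 0 0; 0.6 0 0 0 0
end [ 643.3 -255.    31.9] yaw -11.0
```

View pics/k3.png

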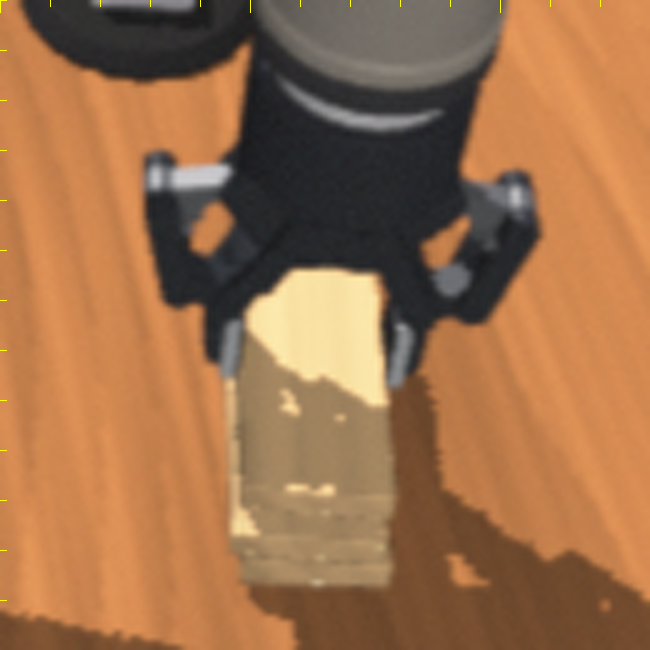

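View pics/k3t.png

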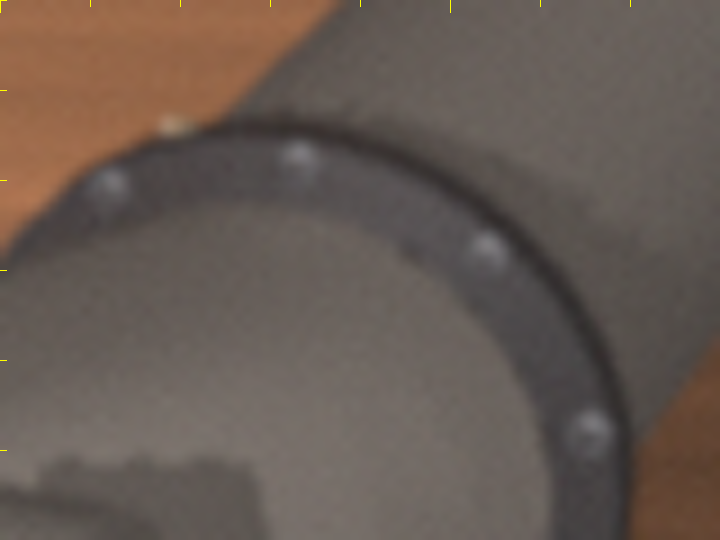

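```bash
python3 -c "
from plan import *
from fit import box
for z in(59.4,45.4,28):
  b=box(54,124,z);a=np.radians(-11)
  for k in('BR','TR'):
    l=np.array(b[k])/1000; w=[.6433+np.cos(a)*l[0]-np.sin(a)*l[1],-.255+np.sin(a)*l[0]+np.cos(a)*l[1],l[2]]
    print(z,k,np.round((proj('side',w)[0]-[300,250])*5))
im=cv2.imread('pics/k3.png'); cv2.imwrite('pics/k3z.png',cv2.resize(im[440:600,190:440],None,fx=3,fy=3,interpolation=2))
"
```

```text
59.4 BR [241. 485.]
59.4 TR [396. 495.]
45.4 BR [237. 507.]
45.4 TR [390. 517.]
28 BR [232. 533.]
28 TR [383. 543.]
```

View pics/k3z.png

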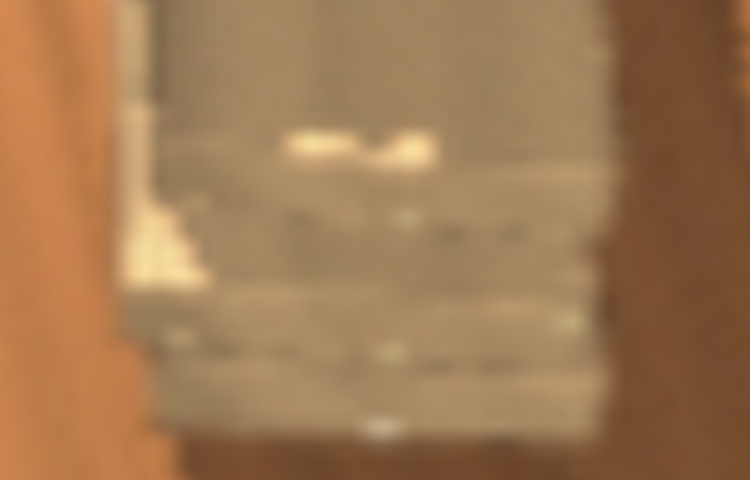

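Emit:
carry_out:
  motion: "0.6 0.5 0 2.5 0; 0.6 0 0 4 0; 0.6 0 0 4 0; 0.6 0 0 2.5 0; 0.6 0 0 1 0; 0.6 0 0 1 0; 0.6 0 0 0 0; 0.6 0 0 0 0"

```text
clock: 35.0
tcp_pos: [0.6436, -0.2547, 0.0304]
orientation: [2.424, 1.998, 0.0]
contact_force: [-0.7, 0.8, -0.4]
grip_width: 0.0528
```

Emit:
carry_out:
  motion: "0.6 -0.5 0 0.5 0; 0.6 -0.5 0 0.5 0; 0.6 0 0 0.5 0; 0.6 0 0 0.5 0; 0.6 0 0 0.5 0; 0.6 0 0 0.5 0; 0.6 0 0 0 0; 0.6 0 0 0 0"

```text
clock: 36.0
tcp_pos: [0.6434, -0.2556, 0.0276]
orientation: [-2.424, -1.998, -0.0]
contact_force: [-2.8, 1.1, 5.5]
grip_width: 0.0533
```

Contact. Opening.

Emit:
carry_out:
  motion: "0.3 0 0 0 0; 0.2 0 0 0 0; 0.1 0 0 0 0; 0 0 0 0 0; 0 0 0 0 0; 0 0 0 0 0; 0 0 0 0 0; 0 0 0 0 0"

```text
clock: 37.0
tcp_pos: [0.6434, -0.2556, 0.0273]
orientation: [-2.424, -1.998, -0.0]
contact_force: [0.2, -0.9, -0.4]
grip_width: 0.0853
```

Emit:
carry_out:
  motion: "0 0 0 -8 0; 0 0 0 -15 0; 0 0 0 -20 0; 0 0 0 -22 0; 0 0 0 -20 0; 0 0 0 -15 0; 0 -30 0 -5 0; 0 -40 0 0 0"

```text
clock: 38.0
tcp_pos: [0.631, -0.3235, 0.1333]
orientation: [2.421, 2.002, 0.002]
contact_force: [-0.7, -0.8, -0.0]
grip_width: 0.0854
```

Emit:
carry_out:
  motion: "0 20 -30 0 0; 0 20 -40 0 0; 0 20 -40 0 0; 0 10 -30 0 0; 0 0 -15 0 0; 0 0 0 0 0; 0 0 0 0 0; 0 0 0 0 0"

```text
clock: 39.0
tcp_pos: [0.4921, -0.2267, 0.1324]
orientation: [2.423, 1.998, -0.0]
contact_force: [-0.7, -0.2, 0.4]
grip_width: 0.0855
```

```bash
python3 -c "
from plan import *
p=pose();print(p[0],p[1]*57.3)
im=grab_frame('side'); crop(im,215,300,90,110,5,'pics/l1.png');crop(im,325,280,75,95,6,'pics/l2.png')
im=grab_frame('top'); crop(im,395,230,85,60,9,'pics/l3.png');crop(im,385,155,80,55,8,'pics/l4.png')
"
```

```text
[ 492.14326301 -226.6545901   132.36503384] -11.001897955507081
```

View pics/l1.png

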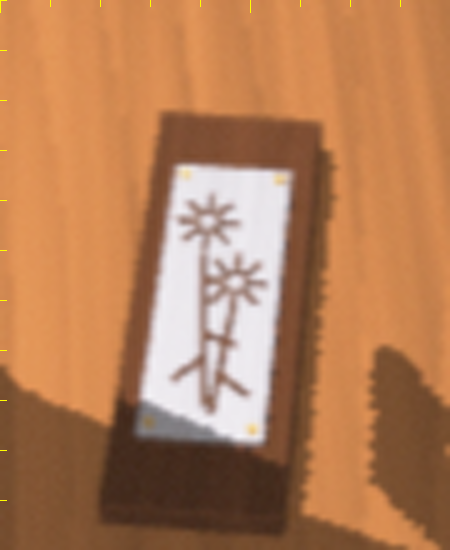

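View pics/l2.png

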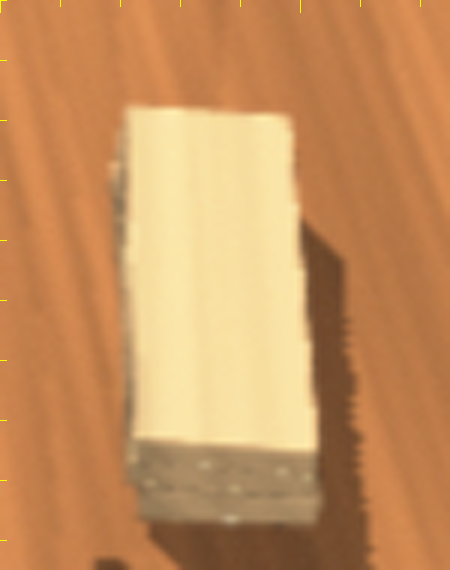

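View pics/l3.png

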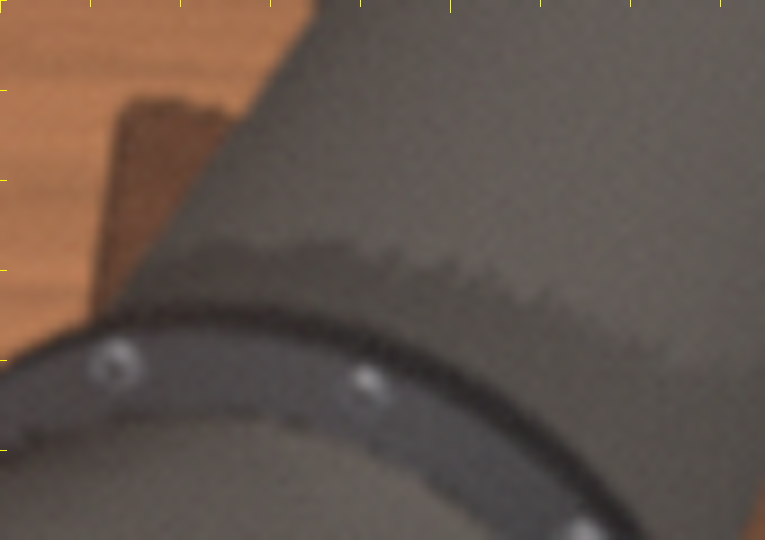

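View pics/l4.png

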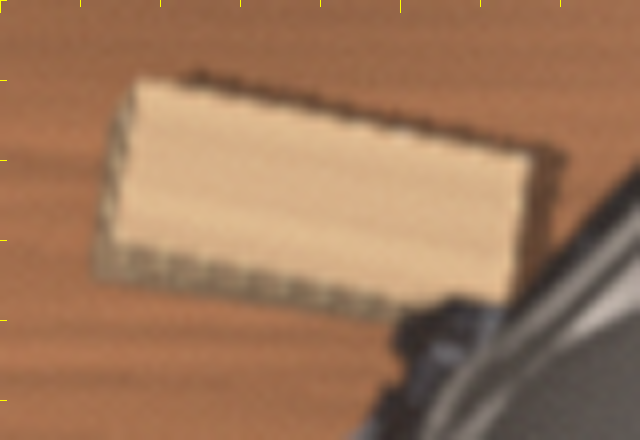

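```bash
cat > f5.py <<'E'
from fit import *
from f1 import go,m
print('---')
S=lambda *p: px(215,300,5,p)
d=m(box(44,108,16)); p=m(box(64,160,14)); p0=m(box(64,160,0));o=lambda b:[b[k] for k in('BL','TL','TR','BR')]
go('panel',[.447,-.289,-.2],[],list(zip(o(d),S((173,163),(292,171),(265,445),(135,438)))))
go('wood',[.447,-.289,-.2],[],list(zip([p['BL'],p['TL'],p0['TR'],p0['BR']],S((161,113),(321,122),(287,533),(100,522)))))
go('all',[.447,-.289,-.2],[],list(zip(o(d)+[p['BL'],p['TL'],p0['TR'],p0['BR']],S((173,163),(292,171),(265,445),(135,438),(161,113),(321,122),(287,533),(100,522)))))
w=m(box(54,124,42));S=lambda *p: px(325,280,6,p)
go('board',[.64,-.25,-.2],[],list(zip(o(w),S((127,106),(292,115),(318,452),(136,438)))))
E
python3 f5.py | tac | sed '/---/q' | tac
python3 -c "
from plan import *
plan([(447,-288.5,100,-11,0,7)],.5)"
```

```text
---
panel side [ 445.9 -289.1] -10.7 rms px 0.48
panel both [ 445.9 -289.1] -10.7 rms px 0.48
wood side [ 446.3 -287.7] -11.0 rms px 0.64
wood both [ 446.3 -287.7] -11.0 rms px 0.64
all side [ 446.1 -288.6] -10.9 rms px 0.62
all both [ 446.1 -288.6] -10.9 rms px 0.62
board side [ 644.1 -256.1] -12.0 rms px 0.16
board both [ 644.1 -256.1] -12.0 rms px 0.16
clock 39.1 tcp [ 491.7 -226.4  132.2] yaw -11.0 tiltz [ 0.     -0.0006] w 85.4 F [ 0.2  0.3 -0.2]
0 -6.5 -3 3 -0; 0 -10 -4.5 4.5 -0; 0 -12 -5.5 5.5 -0; 0 -12.5 -6 6 -0; 0 -12 -5.5 5.5 -0; 0 -10 -4.5 4.5 -0; 0 -6.5 -3 3 -0; 0 0 0 0 0
end [ 447.1 -288.5  100.2] yaw -11.0
```

Emit:
carry_out:
  motion: "0 -6.5 -3 3 0; 0 -10 -4.5 4.5 0; 0 -12 -5.5 5.5 0; 0 -12.5 -6 6 0; 0 -12 -5.5 5.5 0; 0 -10 -4.5 4.5 0; 0 -6.5 -3 3 0; 0 0 0 0 0"

```text
clock: 40.1
tcp_pos: [0.4461, -0.2885, 0.1001]
orientation: [-2.425, -1.997, 0.0]
contact_force: [0.6, 0.9, 0.8]
grip_width: 0.0853
```

Emit:
carry_out:
  motion: "0 0 0 10 0; 0 0 0 14 0; 0 0 0 16 0; 0 0 0 16 0; 0 0 0 14 0; 0 0 0 10 0; 0 0 0 0 0; 0 0 0 0 0"

```text
clock: 41.1
tcp_pos: [0.4467, -0.2884, 0.0206]
orientation: [2.424, 1.998, 0.0]
contact_force: [-0.4, -0.5, 1.1]
grip_width: 0.0854
```

```bash
python3 -c "
from plan import *
plan([(446.5,-288.7,-1,-11,0,6)],.5)
im=grab_frame('side'); crop(im,190,290,140,125,5,'pics/m1.png')"
```

```text
clock 41.1 tcp [ 446.7 -288.4   20.6] yaw -11.0 tiltz [ 0.0005 -0.0002] w 85.4 F [-0.4 -0.5  1.1]
0 0 0 2.5 -0; 0 0 0 4 -0; 0 0 0 4.5 -0; 0 -0.5 0 4.5 -0; 0 0 0 3.5 -0; 0 0 0 2.5 -0; 0 0 0 0 0; 0 0 0 0 0
end [ 446.6 -288.9   -0.9] yaw -11.0
```

View pics/m1.png

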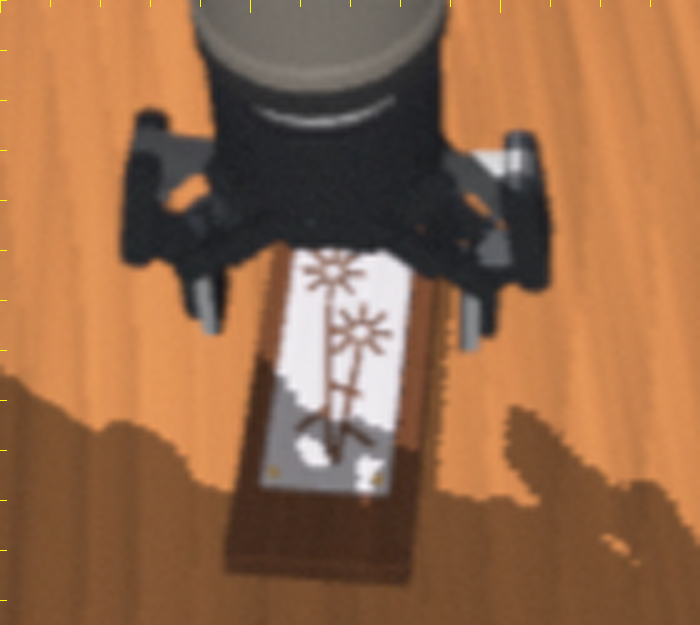

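Emit:
carry_out:
  motion: "0 0 0 2.5 0; 0 0 0 4 0; 0 0 0 4.5 0; 0 -0.5 0 4.5 0; 0 0 0 3.5 0; 0 0 0 2 0; 0 0 0 0 0; 0 0 0 0 0"

```text
clock: 42.15
tcp_pos: [0.4465, -0.2886, -0.0006]
orientation: [2.424, 1.998, 0.0]
contact_force: [0.2, 0.2, 0.7]
grip_width: 0.0853
```

Emit:
carry_out:
  motion: "0.08 0 0 0 0; 0.14 0 0 0 0; 0.2 0 0 0 0; 0.24 0 0 0 0; 0.28 0 0 0 0; 0.32 0 0 0 0; 0.4 0 0 0 0; 0.5 0 0 0 0"
  newtons: 40

```text
clock: 43.15
tcp_pos: [0.4462, -0.2885, -0.0004]
orientation: [-2.424, -1.998, -0.0]
contact_force: [-1.3, 0.8, 6.0]
grip_width: 0.0627
```

Emit:
carry_out:
  motion: "0.5 0 0 -2 0; 0.5 0 0 -4 0; 0.5 0 0 -8 0; 0.5 0 0 -12 0; 0.5 0 0 -12 0; 0.5 0 0 -8 0; 0.5 0 0 -4 0; 0.5 0 0 0 0"

```text
clock: 44.15
tcp_pos: [0.4466, -0.2885, 0.0495]
orientation: [2.424, 1.998, 0.0]
contact_force: [-0.0, 0.1, -0.7]
grip_width: 0.0627
```

```bash
python3 -c "
from plan import *
plan([(445,-288,110,-11,.5,3),(445,-150,110,-8,.5,5),(435,-9.4,110,-4.6,.5,7)],.5)
im=grab_frame('side'); crop(im,190,270,140,140,5,'pics/m2.png')"
```

```text
clock 44.1 tcp [ 446.6 -288.5   49.5] yaw -11.0 tiltz [ 0.0004 -0.    ] w 62.7 F [-0.   0.1 -0.7]
0.5 0 -0.5 -20 0; 0.5 0 -0.5 -20.5 0; 0.5 0 -0.5 -20 0; 0.5 20 -4 0 -0.01; 0.5 30.5 -5.5 0 -0.01; 0.5 35 -6 0 -0.01; 0.5 30.5 -5 0 -0.01; 0.5 20 -3 0 -0.01
0.5 13.5 -3 0 -0.01; 0.5 19 -4 0 -0; 0.5 24 -5 0 -0.02; 0.5 25.5 -4.5 0 -0.01; 0.5 23.5 -4.5 0 -0.01; 0.5 20 -3 0 -0.01; 0.5 13 -2 0 -0; 0.5 0 0 0 0
end [435.1  -9.6 110. ] yaw -4.7
```

View pics/m2.png

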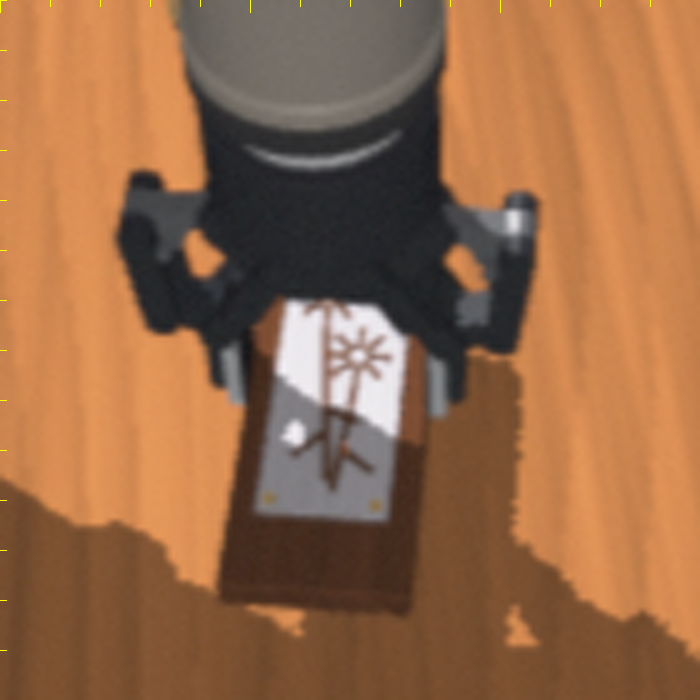

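Emit:
carry_out:
  motion: "0.5 0 -0.5 -20 0; 0.5 0 -0.5 -20.5 0; 0.5 0 -0.5 -20 0; 0.5 20 -4 0 -0.01; 0.5 30.5 -5.5 0 -0.01; 0.5 35 -6 0 -0.01; 0.5 30.5 -5 0 -0.01; 0.5 20 -3 0 -0.01"

```text
clock: 45.2
tcp_pos: [0.4452, -0.1487, 0.1106]
orientation: [-2.372, -2.06, -0.001]
contact_force: [0.4, 0.1, -1.8]
grip_width: 0.0628
```

Emit:
carry_out:
  motion: "0.5 13.5 -3 0 -0.01; 0.5 19 -4 0 0; 0.5 24 -5 0 -0.02; 0.5 25.5 -4.5 0 -0.01; 0.5 23.5 -4.5 0 -0.01; 0.5 20 -3 0 -0.01; 0.5 13 -2 0 0; 0.5 0 0 0 0"

```text
clock: 46.2
tcp_pos: [0.4351, -0.0093, 0.11]
orientation: [2.309, 2.13, 0.0]
contact_force: [0.1, -1.0, -1.9]
grip_width: 0.0628
```

Emit:
carry_out:
  motion: "0.5 0 0 6 0; 0.5 0 0 10 0; 0.5 0 0 12 0; 0.5 0 0 12 0; 0.5 0 0 10 0; 0.5 0 0 8 0; 0.5 0 0 4 0; 0.5 0 0 0 0"

```text
clock: 47.2
tcp_pos: [0.4349, -0.0097, 0.0476]
orientation: [-2.311, -2.128, 0.0]
contact_force: [0.3, 0.2, -1.0]
grip_width: 0.0626
```

```bash
python3 -c "
from plan import *
plan([(435,-9.5,30,-4.6,.5,6)],.5)
im=grab_frame('side'); crop(im,180,170,140,125,5,'pics/n1.png')
im=grab_frame('top'); crop(im,270,220,110,80,7,'pics/n2.png')"
```

```text
clock 47.2 tcp [434.9  -9.7  47.6] yaw -4.7 tiltz [-0.0003 -0.    ] w 62.6 F [ 0.3  0.2 -1. ]
0.5 0 0 2 -0; 0.5 0 0 3 -0; 0.5 0 0 4 -0; 0.5 0 0 3.5 -0; 0.5 0 0 3 -0; 0.5 0.5 0 2 -0; 0.5 0 0 0 0; 0.5 0 0 0 0
end [435.   -9.2  30.1] yaw -4.7
```

View pics/n1.png

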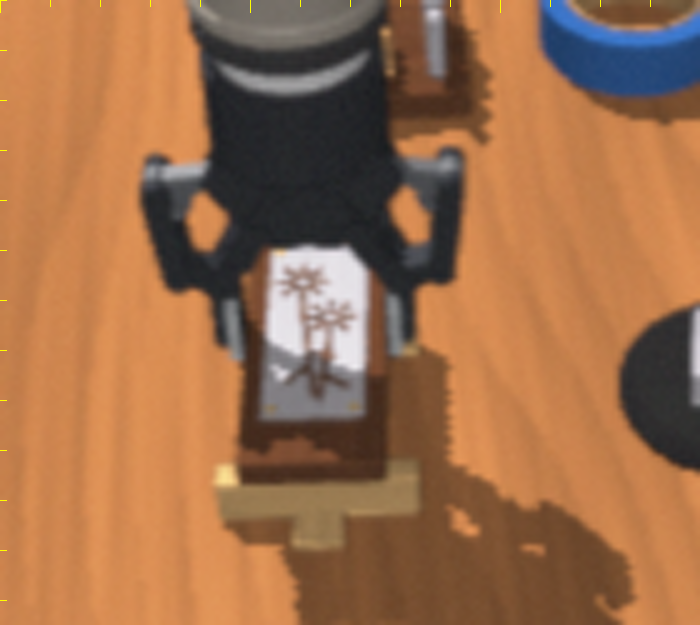

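View pics/n2.png

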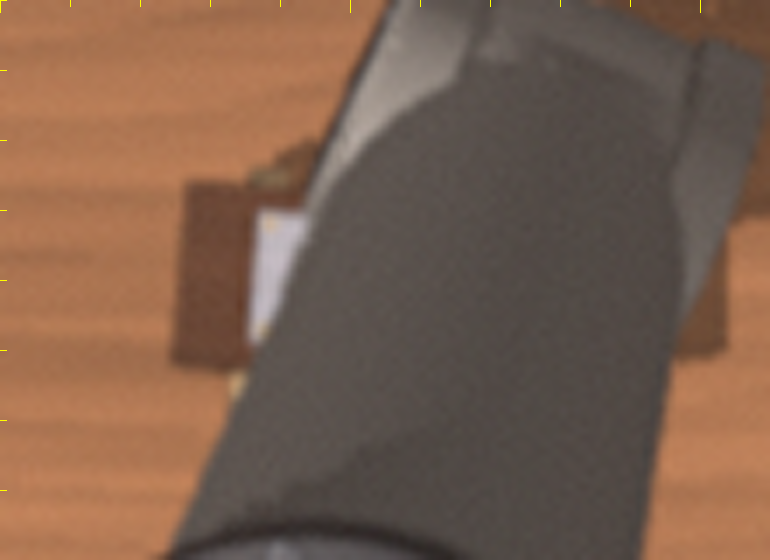

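Emit:
carry_out:
  motion: "0.5 0 0 2 0; 0.5 0 0 3 0; 0.5 0 0 4 0; 0.5 0 0 4 0; 0.5 0 0 4 0; 0.5 0 0 3 0; 0.5 0 0 2 0; 0.5 0 0 0 0"

```text
clock: 48.3
tcp_pos: [0.4349, -0.0097, 0.0257]
orientation: [-2.311, -2.128, 0.0]
contact_force: [-0.2, -0.5, -1.4]
grip_width: 0.0632
```

Emit:
carry_out:
  motion: "0.5 0 0 0.5 0; 0.5 0 0 0.5 0; 0.5 0 0 0 0; 0.5 0 0 0 0; 0.5 0 0 0 0; 0.5 0 0 0 0; 0.5 0 0 0 0; 0.5 0 0 0 0"

```text
clock: 49.3
tcp_pos: [0.435, -0.0097, 0.0248]
orientation: [-2.311, -2.129, -0.0]
contact_force: [0.1, -0.1, -1.4]
grip_width: 0.0624
```

Emit:
carry_out:
  motion: "0.5 0 0 0.5 0; 0.5 0 0 0.5 0; 0.5 0 0 0.5 0; 0.5 0 0 0 0; 0.5 0 0 0 0; 0.5 0 0 0 0; 0.5 0 0 0 0; 0.5 0 0 0 0"

```text
clock: 50.3
tcp_pos: [0.4349, -0.0097, 0.0236]
orientation: [-2.31, -2.128, -0.001]
contact_force: [-2.3, 1.1, 6.9]
grip_width: 0.0626
```

```bash
python3 -c "
from plan import *
im=grab_frame('side'); crop(im,180,170,140,125,5,'pics/n3.png')"
```

```text
(no output)
```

View pics/n3.png

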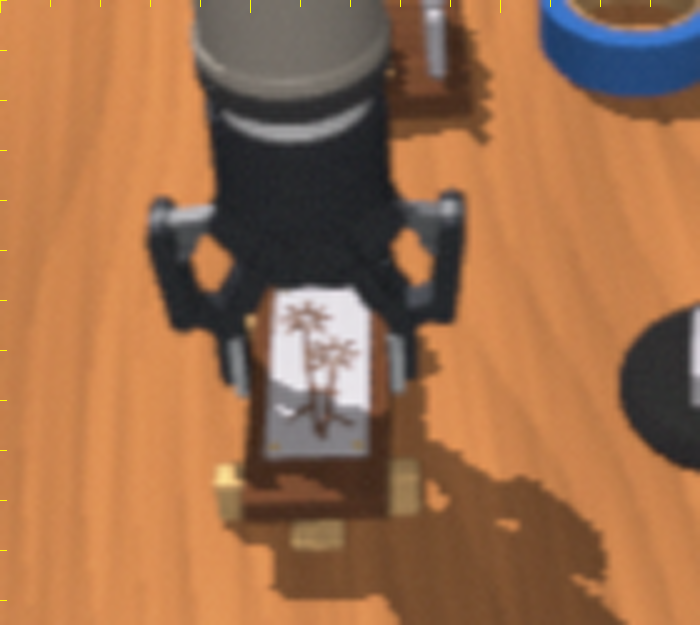

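The plaque rests on both bars, with contact at 7 N. Now I'll open, rise and back off.

Emit:
carry_out:
  motion: "0.22 0 0 0 0; 0.15 0 0 0 0; 0.08 0 0 0 0; 0 0 0 0 0; 0 0 0 0 0; 0 0 0 0 0; 0 0 0 0 0; 0 0 0 0 0"

```text
clock: 51.35
tcp_pos: [0.435, -0.0097, 0.0233]
orientation: [-2.311, -2.128, 0.0]
contact_force: [-0.1, 0.8, -0.9]
grip_width: 0.0856
```

Emit:
carry_out:
  motion: "0 0 0 -8 0; 0 0 0 -15 0; 0 0 0 -22 0; 0 0 0 -25 0; 0 0 0 -30 0; 0 0 0 -30 0; 0 0 0 -20 0; 0 0 0 -10 0"

```text
clock: 52.35
tcp_pos: [0.4352, -0.0096, 0.1844]
orientation: [2.311, 2.128, 0.003]
contact_force: [0.1, 0.9, -0.8]
grip_width: 0.0854
```

Emit:
carry_out:
  motion: "0 -20 10 0 0; 0 -40 20 0 0; 0 -50 10 0 0; 0 -50 5 0 0; 0 -50 0 0 0; 0 -40 0 0 0; 0 -20 0 0 0; 0 0 0 0 0"

```text
clock: 53.35
tcp_pos: [0.4567, -0.2839, 0.183]
orientation: [-2.314, -2.124, 0.002]
contact_force: [0.4, 0.3, -0.2]
grip_width: 0.0851
```

```bash
python3 -c "
from plan import *
p=pose();print(p[0],p[2]['clock'])
im=grab_frame('side'); cv2.imwrite('pics/o0.png',im[:,:,::-1]); crop(im,205,200,100,100,6,'pics/o1.png')
im=grab_frame('top'); crop(im,180,150,220,160,3,'pics/o2.png'); crop(im,280,230,90,60,8,'pics/o3.png')"
```

```text
[ 456.72381587 -283.91348227  183.04312591] 53.35
```

View pics/o0.png

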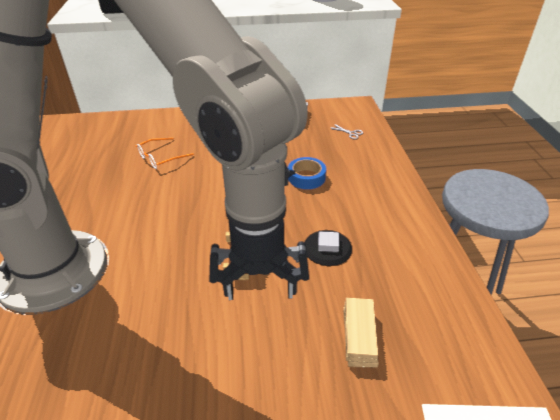

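View pics/o1.png

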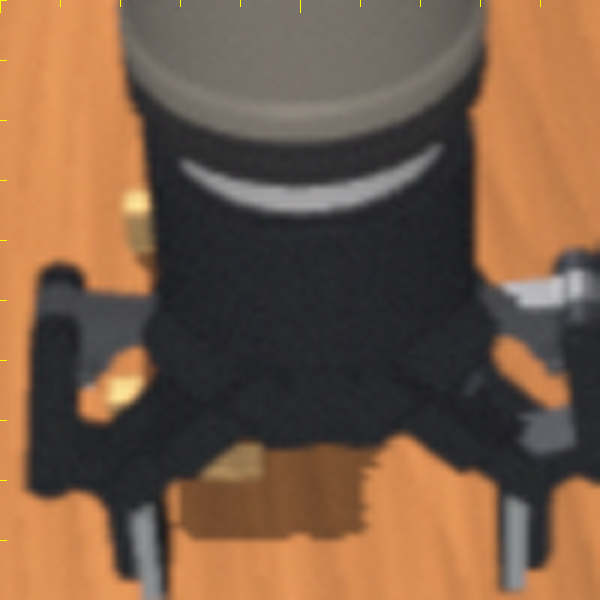

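View pics/o2.png

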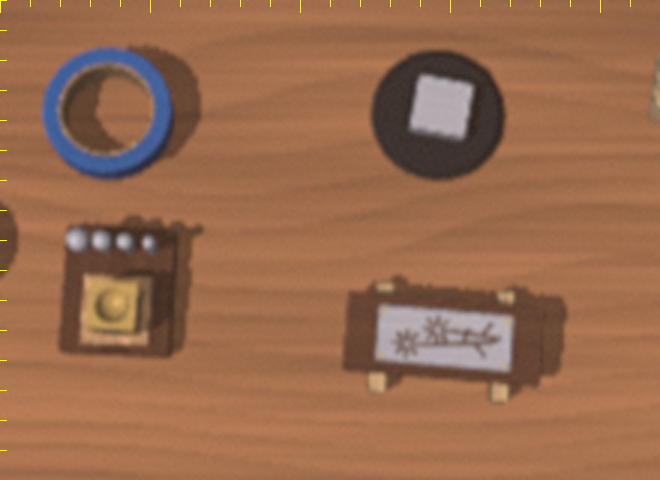

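View pics/o3.png

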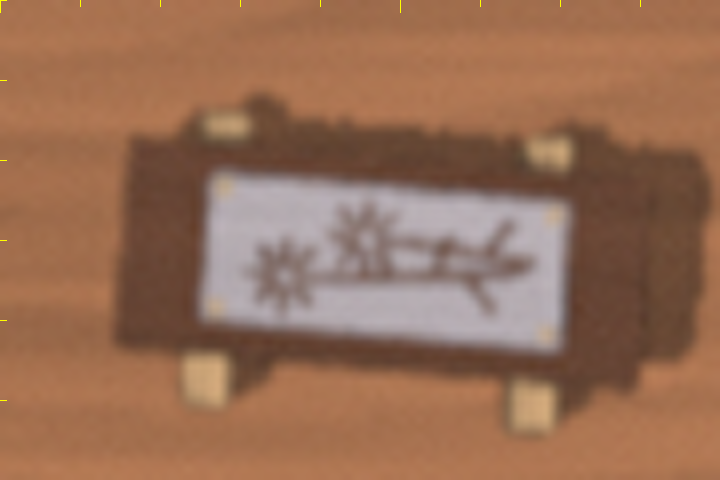

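```bash
cat > f6.py <<'E'
from fit import *
from f1 import go,m
print('---')
S=lambda *p: px(280,230,8,p)
d=m(box(44,108,40)); o=lambda b:[b[k] for k in('TL','TR','BR','BL')]
go('panel',[.435,-.01,-.1],list(zip(o(d),S((210,168),(570,200),(562,355),(200,322)))),[])
B=lambda x,y,z:np.array([x,y,z])/1000
go('rack',[.435,-.01,-.1],list(zip([B(45,57,24),B(45,43,24),B(45,-43,24),B(45,-57,24),B(-45,57,24),B(-45,43,24),B(-45,-43,24),B(-45,-57,24)],S((205,112),(250,114),(531,136),(573,138),(182,404),(229,405),(508,430),(555,432)))),[])
E
python3 f6.py | tac | sed '/---/q' | tac
python3 -c "
from plan import *
im=cv2.imread('pics/side0.png'); t=grab_frame('top'); t0=cv2.imread('pics/top0.png')[:,:,::-1]
crop(t,90,150,170,130,4,'pics/p1.png')
print(r.get_obs()['clock'])"
```

```text
---
panel top [435.9  -9.9] -4.7 rms px 0.51
panel both [435.9  -9.9] -4.7 rms px 0.51
rack top [434.8  -9.4] -4.5 rms px 0.19
rack both [434.8  -9.4] -4.5 rms px 0.19
53.5
```

View pics/p1.png

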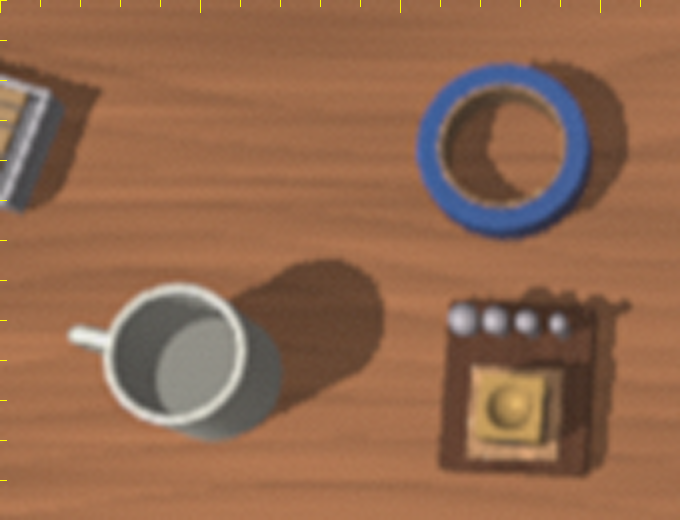

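The plaque is within about 1 mm and 0.2° of the rack. The mug and tape roll haven't moved, and the cube stands on the cork. Handing in.

```bash
python3 -c "
from bench import r
print(r.hand_in())"
```

```text
the job is handed in; nothing more can be done
None
```

I took the stack apart from the top down, set each of the four pieces on its place, and handed the job in at about 53.5 s, with the gripper open and clear. No verdict came back. Each piece was set down to contact forces of 5 to 7 N.

Last camera checks:

| Piece | Where it lies |
|---|---|
| Doming block | On the cork seat, about 1.6 mm from its centre, 0.4° off square |
| Bench block | On the rubber pad, about 1 mm from its middle in the top view |
| Pressing board | On the pile, about 1.2 mm and 0.7° off in the side view |
| Plaque | Face up across both bars, about 1.2 mm and 0.2° from the rack's axes |

The mug and the tape roll looked unmoved; I judged this by eye and did not measure it.

- **Disagreement:** for the bench block, the side-view fit put it about 5 mm further out in x. That fit was poor (1.5 px error, against 0.2 px in the top view). The top view agrees with the arm's own release position, so I trusted that.
- **First grasp:** the tool was pushed up about 1 mm with 5 N while closing on the doming block. In the pictures after the lift, the pieces below it had not visibly moved.

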